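Clamp the dicer's blade grid with the T-key

ROBOT

A 6-joint arm with a two-finger parallel gripper is mounted at the origin on a cart in front of the work surface, level with it; the furniture and walls round the work are solid. World frame = base frame: x ahead of the robot, y to its left, z up, the work surface at z = 0. Lengths are in mm, angles in rad, forces in N, time in s.
With the tool pointing down it reaches from about 350 to 850 mm from the base axis. Payload 8.1 kg.
Tool frame: the origin (TCP) lies on the centre line of the jaws, within the pads' length; the fingertips stand ctrl.tip_extent ahead of it and the grasp point (between the pads) lies 6 mm ahead of it (ctrl.tip_extent is the distance from the TCP to the fingertips, in mm); y points along the fingers, z is the direction in which the jaws open and shut, and the axes are right-handed (so a half turn about y gives the same grasp; the last joint's range is limited). The gripper opens to 85 mm and grips with 20 to 120 N. Pads are 22 mm wide; open, the fingers measure 114 mm over their backs; the gripper's body (76 mm by 85 mm) begins 54 mm behind the grasp point. The pads swing forward as they close: fully open they stand 13 mm farther back than shut.
Start: joints at [-1.298, 0.13, 1.488, -0, 1.523, -0.085], TCP at [210.149, -561.999, 256.292] pointing down, gripper open.
Joint ranges: [-2.96, 2.96], [-0.89, 2.26], [0.02, 2.5], [-1.34, 4.48], [0, 2.73], [-2.66, 2.66]. Speed limits (rad/s): [2.39, 2.39, 2.79, 3.14, 3.14, 3.14].

INTERFACE

Orientations are given as a unit quaternion [w, x, y, z].
In Python, from workcell import ctrl gives the robot as it stands.
- The arm moves only by the tool move_arm, never from a script. Its argument "moves" is one flat list of numbers, 6 for each row, row after row: the shift along the world's x, y, z in m, then the turn, a rotation vector about the world's x, y, z in rad. A call has exactly 8 rows; each row shifts and turns the commanded pose from where the row before left it; what a row does not reach is not made up. A row lasts 1/10 s, in which the tool goes at most 50 mm and 8.59 degrees, less where a joint would pass 70% of its speed; a pose out of reach is approached as far as the arm can. A call with a gripper value outside its range is refused whole. "grip" is the opening, from -1 (shut) to 1 (fully open), so that 0 is half open, set as the call begins (left out, the last holds). The fingers move at their own pace and stop on an object; "force" is the grip in N (left out, the last holds). Time passes only in rows, so rows that do not move let the fingers close, or fill a call up. It gives the time, the measured TCP pose, the force and the opening at its end, in the units of the state.
- ctrl.sense(): the state, without advancing time (a new reading comes with each control period).
- ctrl.read_camera(name): name is "side" or "top" or "wrist"; returns the picture (400x640x3 uint8, red, green, blue); there is no depth.
- ctrl.camera_params(name): a dict with "vertical_fov" (degrees; the focal length in pixels is half the picture's height over the tangent of half this angle, whatever the lens; pixels are square), "cx", "cy" (the principal point, pixels), "extrinsics" (4x4, takes a point from world to camera coordinates); the wrist camera has in their place "tool_from_camera" (4x4, takes a point from camera to tool coordinates, whose origin is the TCP and whose axes are the tool frame's). Camera axes: x right, y up, looking along -z (the intrinsics and any distortion apply to the point x, -y, -z); pixel columns grow to the right and rows downward; lengths in mm; the calibration is good to about 2 mm. A picture is of the moment at which its call begins: read the wrist's pose just before it. camera_params takes no time and is no camera call.
- ctrl.hand_in(): hands the job in, once; it reports no verdict.
Trained networks look in the newest picture that a camera, given by its name, has taken for a name from the list of things; names that differ only in an ending like _2 or _b are one class to them, and where a whole thing is asked for, a point or a joint stands for the part that bears it (a point fixed in the world has none). Each returns a list of dicts, best first, with "p" (0 to 1); they miss things now and then, are a little off and sometimes report something else, mostly with a low value. They report only what shows in the picture. A call takes as long as a camera call. They do not tell look-alikes from the thing itself.
- ctrl.regions_of(camera, target): "region" (400x640 bool, what is visible of it) and "box" ([centre column, centre row, width, height] as shares, 0 to 1, of the picture: columns of its width, rows of its height, round what is visible of it).
- ctrl.place_of(camera, target): "position" ([column, row] as shares, 0 to 1, of the picture: columns of its width, rows of its height: a listed point, or the origin of a listed thing).
The state is a dict: "time_s": time; "qpos": joint angles; "qd": joint speeds; "joint_efforts": joint torques, N m; "tool_pos": TCP position; "eef_rot": TCP orientation; "contact_force": force on the tool from outside, world axes, zero at the start; "moment": the same for the moment, N m; "width": finger opening in mm.
Only numpy, scipy, OpenCV 4.12 (cv2) and the standard library are available. Lean on these libraries where they do the work, as an engineer would, in place of code of your own. Each camera call takes 0.05 s, during which the arm holds its last target.

TASK

The blade grid has been put back loose in the bench dicer. Take the T-key and with it turn both square-headed cam screws clockwise until each cam grips the grid firmly against the back stop, stopping when you feel it bite and not forcing it further, because the thin grid bows; then stand the key upright on the worktop again. Turn the screws only with the key, and leave the tin, ramekin, garlic and potato where they are.

Things in the scene. Friction and masses are not known exactly. Their poses are not given: they have to be found in the camera images.
- dicer: Bench dicer, fixed: aluminium deck 206 (x) x 180 (y) mm, top 76 mm over the worktop, on legs over a pan; a pusher plate with white studs stands open at its back (+x), 265 mm high. Origin on the worktop under the deck's middle, z up. On the deck, from -x to +x: two cam screws, axes upright at x = -61, y = +42 (l) and -42 mm (r); the grid between low side guides; a steel back stop bar.
- grid: Blade grid, loose: square steel frame 120 x 120 x 12 mm with crossed blades, lying on the deck with some mm of play. Origin at the centre of its underside, z up. The cams push it to the dicer's +x against the back stop; that stop is adjustable and not measured, so the angle at which the cams bite differs each time.
- turn_l (a joint): Turn of the left (+y) cam screw, rad, growing clockwise seen from above; starts loose at 0 to 0.3. At 0 its head's flats are parallel to the dicer's x and y. Captive (does not rise or sink), friction about 0.1 N m, stays where left. The cam bites somewhere between 1.0 and 1.6; then each 0.1 rad adds many newtons. Mechanical end 2.1, far too tight.
- turn_r (a joint): The same for the right (-y) cam screw.
- cam_l: Left cam screw, turns with turn_l. Origin on its axis at the deck's top, z up, x = dicer's x at joint 0. Upward: dark eccentric disc (radius 17, 6 mm off axis) that presses the grid's front edge, a flat nose that swings over the grid, a shoulder with its top 17.6 mm over the deck, a square head 18 x 18 mm, sides along body x and y, up to 37.6 mm, the top 6 mm tapered to 11 mm.
- cam_r: Right cam screw, the same.
- head_l (a point): Middle of the top of the left square head, 37.6 mm over the deck, on the axis.
- head_r (a point): Middle of the top of the right square head.
- t_key: T-key, loose, 0.2 kg, stands on its socket. Origin: centre of the socket's mouth (underside), z up. Square socket 38 x 38 x 32 mm, bore 22 x 22 mm, 23 deep, open downward, sides along body x and y. Round shaft above; on top a flat-sided bar 110 long (x), 16 thick (y), 18 high, 100 to 118 mm over the mouth. Fully on a head, the mouth rests on the shoulder, 17.6 mm over the deck.
- key_bar (a point): Middle of the key's cross bar, 109 mm over the mouth; grip it here across its 16 mm.
- key_mouth (a point): Centre of the key's socket mouth, the body's origin.
- tin: Bystander: low steel tin, 86 mm across, 40 mm high. Origin at its underside.
- ramekin: Bystander: brown ramekin, 69 mm across, 34 mm high. Origin at its underside.
- garlic_bulb: Bystander: garlic bulb, 50 mm. Origin at its underside.
- potato: Bystander: potato, 50 x 89 x 44 mm. Origin at its underside.
Not all that is in view belongs to the job. Leave any blue look-alike of the t_key alone.

How it is judged:
By the outcome, as a careful person would: the job done as asked, in the order asked, and still so for the second after the job is handed in, with the robot touching nothing.
It also fails if it takes over 72 s, if anything falls off the work surface, if the arm or the gripper's body presses on something with over 40 N, if the wrist force passes 120 N, or if a joint passes its speed limit or range.

## Working session

There is one attempt and no reset: what is moved stays moved. The work goes in short steps, Python scripts to look and compute and a tool call to move; the robot and the scene stay as the last step left them, time stands still between calls to the robot, and variables do not carry over. Pictures are saved under pics/ and viewed, and the job is handed in when it is done.

Besides the shell and the picture viewer there is one more tool, called after "Request:" as name(argument=value, ...), one argument or row to a line, values as JSON. move_arm: Moves the arm, as the interface text tells. Its arguments: {"type":"object","properties":{"moves":{"type":"array"},"grip":{"type":"number"},"force":{"type":"number"}},"required":["moves"]}

```bash
ls; mkdir -p pics
python3 - <<'E'
from workcell import ctrl
import cv2, numpy as np
s=ctrl.sense()
for k,v in s.items(): print(k, np.round(v,3) if not isinstance(v,dict) else v)
print(ctrl.tip_extent)
for n in ["side","top","wrist"]:
    im=ctrl.read_camera(n); cv2.imwrite(f"pics/{n}0.png",im[:,:,::-1])
    p=ctrl.camera_params(n); print(n,{k:(np.round(v,4).tolist()) for k,v in p.items() if k!='name' and not isinstance(v,str)})
print(ctrl.sense()['time_s'])
E
```

```text
pics
time_s 0.0
qpos [-1.298  0.131  1.489  0.     1.523 -0.085]
qd [ 0.     0.001 -0.    -0.001  0.    -0.001]
joint_efforts [-2.0000e-03 -5.6939e+01 -5.0056e+01 -0.0000e+00  1.5000e-02 -0.0000e+00]
tool_pos [ 210.013 -561.496  255.243]
eef_rot [ 0.126 -0.126  0.696 -0.695]
contact_force [ 0.135 -0.118 -0.033]
moment [-0.001  0.026 -0.03 ]
width 85.306
25.0
side {'vertical_fov': 49.0011, 'cx': 316.3901, 'cy': 205.1551, 'extrinsics': [[0.9933, -0.1139, 0.02, -540.5819], [0.0532, 0.6032, 0.7958, -39.0972], [-0.1027, -0.7894, 0.6052, -1323.9205], [0.0, 0.0, 0.0, 1.0]]}
top {'vertical_fov': 43.6665, 'cx': 319.9359, 'cy': 205.0562, 'extrinsics': [[-0.224, -0.9745, -0.0155, 5.7537], [0.8048, -0.1939, 0.561, -502.168], [-0.5497, 0.1132, 0.8276, -1483.6983], [0.0, 0.0, 0.0, 1.0]]}
wrist {'vertical_fov': 58.6639, 'cx': 324.0936, 'cy': 196.6964, 'tool_from_camera': [[-0.0007, -0.9573, -0.2892, -73.0661], [0.001, 0.2892, -0.9573, -117.2799], [1.0, -0.001, 0.0007, -0.425], [0.0, 0.0, 0.0, 1.0]]}
0.15
```

View pics/side0.png

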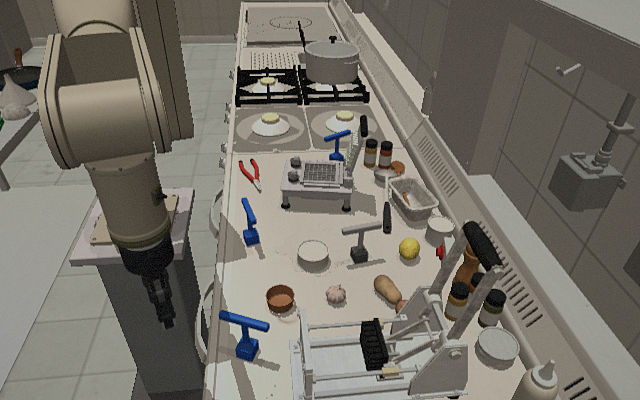

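View pics/top0.png

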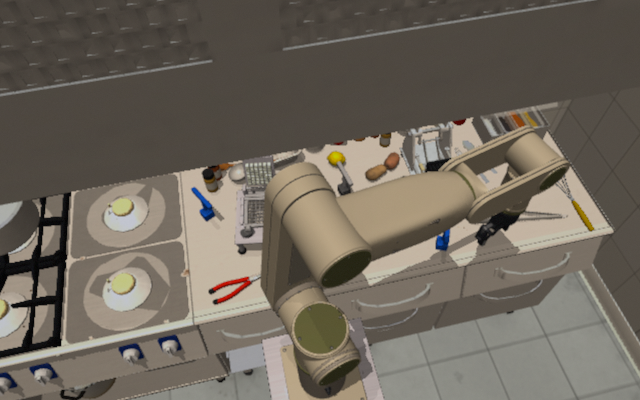

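View pics/wrist0.png

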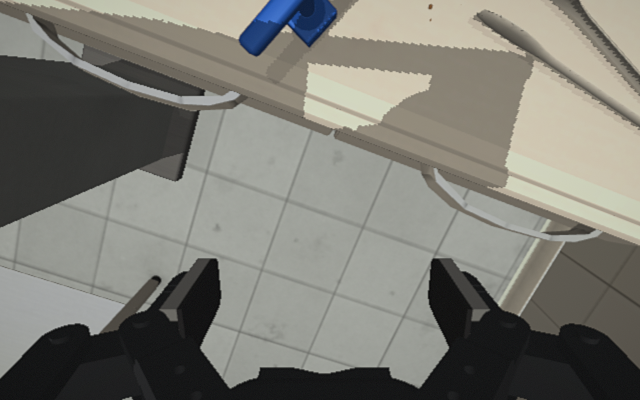

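```bash
cat > h.py <<'E'
import numpy as np, cv2
from workcell import ctrl
from scipy.spatial.transform import Rotation as R
def K(p):
    f=200/np.tan(np.radians(p['vertical_fov'])/2); return f,p['cx'],p['cy']
def ext(name,s=None):
    p=ctrl.camera_params(name)
    if 'extrinsics' in p: return p,np.array(p['extrinsics'],float)
    T=np.eye(4); q=s['eef_rot']; T[:3,:3]=R.from_quat([q[1],q[2],q[3],q[0]]).as_matrix(); T[:3,3]=s['tool_pos']
    return p,np.linalg.inv(T@np.array(p['tool_from_camera'],float))
def proj(name,P,s=None):
    p,E=ext(name,s); f,cx,cy=K(p)
    P=np.atleast_2d(P); c=P@E[:3,:3].T+E[:3,3]
    return np.c_[cx+f*c[:,0]/-c[:,2], cy-f*c[:,1]/-c[:,2]]
def ray(name,uv,s=None):
    p,E=ext(name,s); f,cx,cy=K(p)
    d=np.array([(uv[0]-cx)/f,-(uv[1]-cy)/f,-1.]); Ei=np.linalg.inv(E)
    return Ei[:3,3],Ei[:3,:3]@d
def atz(name,uv,z,s=None):
    o,d=ray(name,uv,s); return o+d*(z-o[2])/d[2]
def tri(obs):
    A=np.zeros((3,3));b=np.zeros(3)
    for n,uv,s in obs:
        o,d=ray(n,uv,s); d=d/np.linalg.norm(d); M=np.eye(3)-np.outer(d,d); A+=M;b+=M@o
    return np.linalg.solve(A,b)
def pl(cam,t):
    r=ctrl.place_of(cam,t)
    return [(np.round(np.array(x['position'])*[640,400],1),round(x['p'],2)) for x in r]
E
python3 - <<'E'
from h import *
im=cv2.imread('pics/side0.png')
cv2.imwrite('pics/side0z.png',cv2.resize(im[120:290,220:460],None,fx=3.2,fy=3.2,interpolation=cv2.INTER_CUBIC))
for t,z in [('dicer',0),('grid',76),('head_l',113.6),('head_r',113.6),('cam_l',76),('cam_r',76),('key_bar',109),('key_mouth',0),('t_key',0),('tin',0),('ramekin',0),('garlic_bulb',0),('potato',0)]:
    for uv,p in pl('side',t)[:5]:
        print(t,uv,p,np.round(atz('side',uv,z),0))
print(ctrl.sense()['time_s'])
E
```

```text
dicer [313.1 189. ] 0.75 [545. 106.   0.]
grid [320.9 174.5] 0.66 [566.  76.  76.]
head_l [294.5 172.4] 0.54 [479.  38. 114.]
head_l [295.2 152.9] 0.52 [490. 153. 114.]
head_r [294.5 172.4] 0.54 [479.  38. 114.]
head_r [295.2 152.9] 0.52 [490. 153. 114.]
cam_l [296.6 163.3] 0.68 [494. 150.  76.]
cam_l [356.9 258.7] 0.59 [ 609. -311.   76.]
cam_l [294.  179.2] 0.5 [479.  57.  76.]
cam_l [307.7 261.6] 0.27 [ 486. -309.   76.]
cam_r [296.6 163.3] 0.68 [494. 150.  76.]
cam_r [356.9 258.7] 0.59 [ 609. -311.   76.]
cam_r [294.  179.2] 0.5 [479.  57.  76.]
cam_r [307.7 261.6] 0.27 [ 486. -309.   76.]
key_bar [246.  318.9] 0.82 [ 340. -496.  109.]
key_bar [250.1 207. ] 0.78 [ 346. -118.  109.]
key_bar [362.  228.1] 0.56 [ 634. -234.  109.]
key_bar [336.1 137.1] 0.54 [641. 257. 109.]
key_bar [388.7 293.5] 0.23 [ 649. -458.  109.]
key_mouth [251.5 238.5] 0.87 [ 342. -124.    0.]
key_mouth [246.5 351.1] 0.78 [ 332. -497.    0.]
key_mouth [337.3 165.4] 0.65 [648. 246.   0.]
key_mouth [356.8 257.2] 0.55 [ 630. -228.    0.]
t_key [247.2 239.8] 0.91 [ 330. -129.   -0.]
t_key [338.4 162.4] 0.7 [656. 266.   0.]
t_key [358.7 257. ] 0.61 [ 635. -228.    0.]
t_key [247.7 352.4] 0.61 [ 335. -500.    0.]
tin [308.2 263.1] 0.72 [ 495. -238.    0.]
ramekin [284.2 303.9] 0.89 [ 422. -373.    0.]
ramekin [362.2 228.8] 0.49 [ 669. -111.    0.]
garlic_bulb [334.6 299.5] 0.85 [ 547. -371.    0.]
0.8
```

View pics/side0z.png

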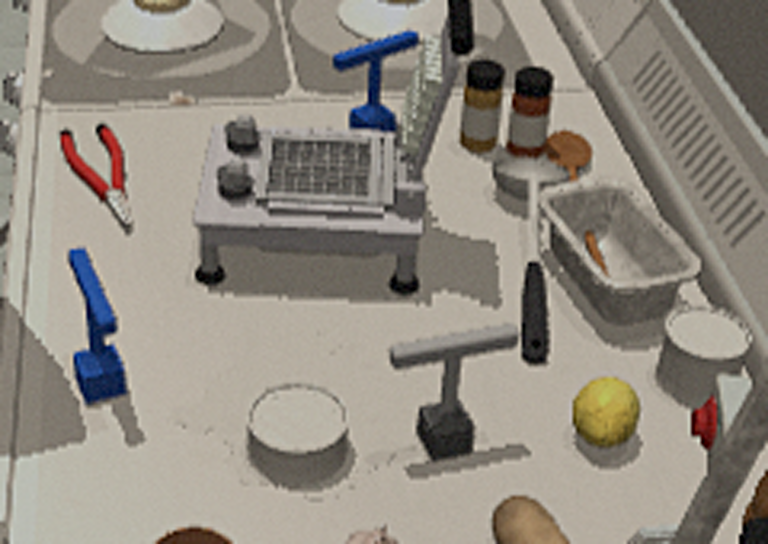

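Run:
```python
from h import *
s=ctrl.sense()
q=s['eef_rot']; M=R.from_quat([q[1],q[2],q[3],q[0]]).as_matrix(); print(np.round(M,3))
for uv in [(342.2,230.3),(381.6,224.7)]: print(atz('side',uv,109))
print(atz('side',(356.8,257.2),0))
# heads
for uv in [(295.3,158),(293.4,172.5)]: print(atz('side',uv,113.6))
# deck corners zoomed
for uv in [(196,222),(424,234),(212,124)]:
    print(atz('side',(220+uv[0]/3.2,120+uv[1]/3.2),76))
```

```text
[[-0.937  0.     0.35 ]
 [-0.35  -0.    -0.937]
 [-0.    -1.     0.   ]]
[ 581.71379297 -237.59949255  109.        ]
[ 688.5105719  -224.66888661  109.        ]
[ 630.08005204 -228.29198517    0.        ]
[488.08797042 121.52602236 113.6       ]
[475.91204621  37.51389709 113.6       ]
[436.33887806   5.18447903  76.        ]
[648.19985712 -32.65267472  76.        ]
[461.95197785 181.24637443  76.        ]
```

Request:
move_arm(
  moves=[0.0117,0.0263,0.0019,0,0,0.116,0.0117,0.0263,0.0019,0,0,0.116,0.0117,0.0263,0.0019,0,0,0.116,0.0117,0.0263,0.0019,0,0,0.116,0.0117,0.0263,0.0019,0,0,0.116,0.0117,0.0263,0.0019,0,0,0.116,0.0117,0.0263,0.0019,0,0,0.116,0.0117,0.0263,0.0019,0,0,0.116],
  grip=0.2,
)

```text
time_s: 1.6
tool_pos: [304.1, -350.5, 271.7]
eef_rot: [-0.425, 0.425, -0.565, 0.565]
contact_force: [0.2, 0.5, 0.7]
width: 51.2
```

Request:
move_arm(
  moves=[0.0117,0.0263,0.0019,0,0,0.116,0.0117,0.0263,0.0019,0,0,0.116,0.0117,0.0263,0.0019,0,0,0.116,0.0117,0.0263,0.0019,0,0,0.116,0.0117,0.0263,0.0019,0,0,0.116,0.0117,0.0263,0.0019,0,0,0.116,0.0117,0.0263,0.0019,0,0,0.116,0.0117,0.0263,0.0019,0,0,0.116],
)

```text
time_s: 2.4
tool_pos: [397.7, -140.1, 287.0]
eef_rot: [-0.633, 0.633, -0.315, 0.315]
contact_force: [0.0, 0.3, 0.8]
width: 51.1
```

Request:
move_arm(
  moves=[0.0117,0.0263,0.0019,0,0,0.116,0.0117,0.0263,0.0019,0,0,0.116,0.0117,0.0263,0.0019,0,0,0.116,0.0117,0.0263,0.0019,0,0,0.116,0.0117,0.0263,0.0019,0,0,0.116,0.0117,0.0263,0.0019,0,0,0.116,0.0117,0.0263,0.0019,0,0,0.116,0.0117,0.0263,0.0019,0,0,0.116],
)

```text
time_s: 3.2
tool_pos: [491.3, 70.4, 302.1]
eef_rot: [-0.707, 0.707, 0.002, -0.002]
contact_force: [0.4, -1.4, 0.5]
width: 51.2
```

Run:
```python
from h import *
import pickle
s=ctrl.sense(); im=ctrl.read_camera('wrist'); cv2.imwrite('pics/w1.png',im[:,:,::-1]); pickle.dump((s,im),open('w1.pkl','wb'))
for t,z in [('head_l',113.6),('head_r',113.6),('cam_l',76),('cam_r',76),('grid',76),('dicer',0)]:
    for uv,p in pl('wrist',t)[:3]:
        print(t,uv,p,np.round(atz('wrist',uv,z,s),1))
im=ctrl.read_camera('side'); cv2.imwrite('pics/side1.png',im[:,:,::-1])
for t,z in [('t_key',0),('key_bar',109)]:
    for uv,p in pl('side',t)[:4]: print(t,uv,p,np.round(atz('side',uv,z),0))
print(s['qpos'],ctrl.sense()['time_s'])
```

```text
head_l [301.5 162. ] 0.71 [477.8  51.2 113.6]
head_l [396.1 176.6] 0.62 [490.5 134.5 113.6]
head_r [301.5 162. ] 0.71 [477.8  51.2 113.6]
head_r [396.1 176.6] 0.62 [490.5 134.5 113.6]
cam_l [388.1 166.3] 0.81 [489.2 133.9  76. ]
cam_l [304.9 155.2] 0.69 [478.6  52.2  76. ]
cam_r [388.1 166.3] 0.81 [489.2 133.9  76. ]
cam_r [304.9 155.2] 0.69 [478.6  52.2  76. ]
grid [335.4 233.8] 0.87 [561.1  83.2  76. ]
dicer [335.3 197.7] 0.63 [545.1  85.2   0. ]
dicer [304.  152.8] 0.47 [489.5  47.2   0. ]
t_key [248.6 353.6] 0.98 [ 337. -504.    0.]
t_key [250.1 238.6] 0.88 [ 338. -124.    0.]
t_key [359.4 255.7] 0.7 [ 638. -223.    0.]
t_key [335.2 160.5] 0.53 [646. 280.   0.]
key_bar [250.4 210.2] 0.89 [ 347. -132.  109.]
key_bar [245.1 318.5] 0.87 [ 338. -495.  109.]
key_bar [358.7 228.1] 0.73 [ 626. -233.  109.]
key_bar [333.9 137.6] 0.61 [632. 254. 109.]
[ 3.90644714e-02 -1.68307183e-01  1.70026297e+00 -7.11117581e-05
  1.60920093e+00 -1.53685502e+00] 3.7
```

View pics/w1.png

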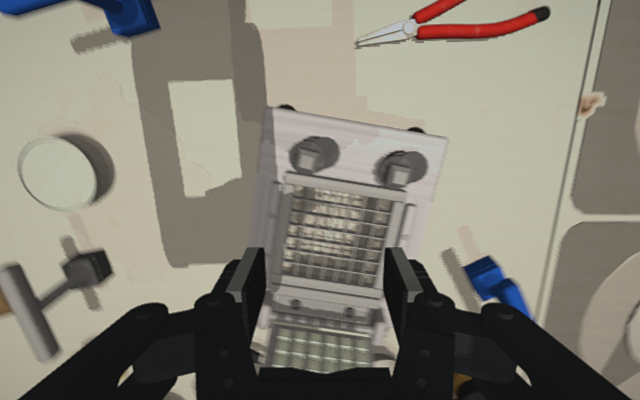

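Run:
```python
from h import *
im=cv2.imread('pics/w1.png')
c=im[95:245,255:455]
cv2.imwrite('pics/w1z.png',cv2.resize(c,None,fx=4,fy=4,interpolation=cv2.INTER_CUBIC))
```

```text
(no output)
```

View pics/w1z.png

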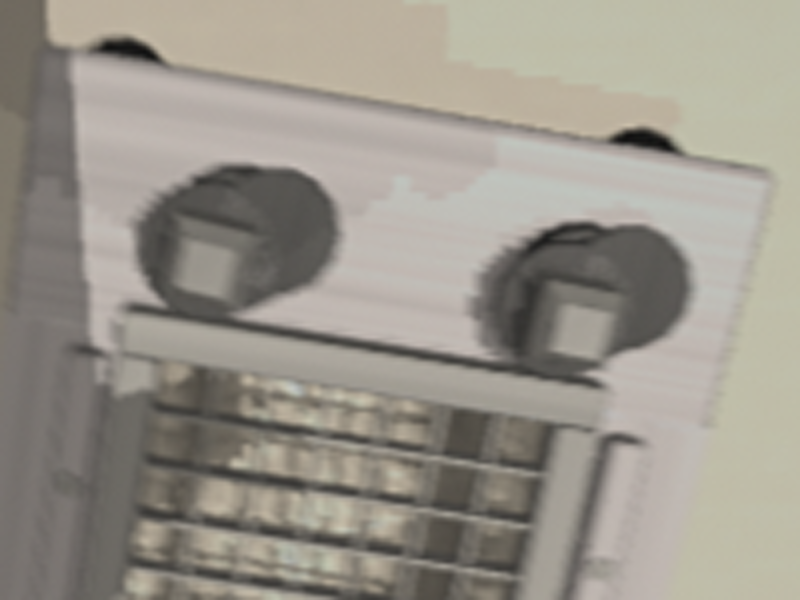

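```bash
cat > fit.py <<'E'
from h import *
import pickle
s,im=pickle.load(open('w1.pkl','rb'))
z4=lambda u,v:(255+u/4-0.375+0.0,95+v/4-0.375)
r=atz('wrist',z4(206,268),113.6,s); l=atz('wrist',z4(583,331),113.6,s)
print('r',r,'l',l,np.linalg.norm(l-r), 'yaw',np.degrees(np.arctan2(l[1]-r[1],l[0]-r[0]))-90)
# deck front edge (-x edge) corners at z=76
for uv in [(75,50),(775,172)]: print(atz('wrist',z4(*uv),76,s))
a,b=[atz('wrist',z4(*uv),76,s) for uv in [(75,50),(775,172)]]
print(np.linalg.norm(a-b),np.degrees(np.arctan2(b[1]-a[1],b[0]-a[0]))-90)
# head edges
for nm,c in [('r',[(180,238),(240,248),(235,300),(172,293)]),('l',[(557,302),(620,310),(612,362),(550,356)])]:
    P=np.array([atz('wrist',z4(*x),113.6,s)[:2] for x in c])
    for i in range(4):
        d=P[(i+1)%4]-P[i]; print(nm,np.round(np.linalg.norm(d),1),round(np.degrees(np.arctan2(d[1],d[0])),1))
    print(P.mean(0))
E
python3 fit.py
```

```text
r [477.48459729  55.19267061 113.6       ] l [491.13828104 138.32661997 113.6       ] 84.2477098511281 yaw -9.326830780486631
[433.36061428  23.1424268   76.        ]
[460.83140071 190.13660337  76.        ]
169.23858636876082 -9.341575875903658
r 13.2 80.7
r 11.6 -5.5
r 13.9 -96.2
r 12.3 171.0
[477.90445293  55.35454401]
l 14.1 83.0
l 11.9 -4.3
l 13.9 -95.4
l 12.3 176.3
[491.51080338 138.73951089]
```

```bash
cat > ov.py <<'E'
from h import *
import pickle
s,im=pickle.load(open('w1.pkl','rb'))
im=im[:,:,::-1].copy()
tiles=[]
for (nm,cx,cy,u0,v0) in [('r',477.6,55.2,282,132),('l',491.2,138.4,376,146)]:
    for t in [None,-0.1,0.0,0.15,0.3]:
        c=cv2.resize(im[v0:v0+48,u0:u0+50],None,fx=5,fy=5,interpolation=cv2.INTER_CUBIC)
        if t is not None:
            a=np.radians(-9.33)-t
            for hs,z,col in [(5.5,113.6,(0,0,255)),(9,107.6,(0,255,0)),(9,93.6,(255,0,0))]:
                sq=np.array([[-1,-1],[1,-1],[1,1],[-1,1]])*hs
                Rm=np.array([[np.cos(a),-np.sin(a)],[np.sin(a),np.cos(a)]])
                P=np.c_[sq@Rm.T+[cx,cy],np.full(4,z)]
                q=(proj('wrist',P,s)-[u0,v0]+0.5)*5-0.5
                cv2.polylines(c,[np.round(q*8).astype(int)],True,col,1,cv2.LINE_AA,3)
        tiles.append(c[:, :160] if False else cv2.resize(c,(200,192)) if False else c)
rows=[np.hstack(tiles[i*5:i*5+3]) for i in range(2)]
rows2=[np.hstack(tiles[i*5+3:i*5+5]) for i in range(2)]
cv2.imwrite('pics/ov1.png',np.vstack(rows)); cv2.imwrite('pics/ov2.png',np.vstack(rows2))
E
python3 ov.py
```

```text
(no output)
```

View pics/ov1.png

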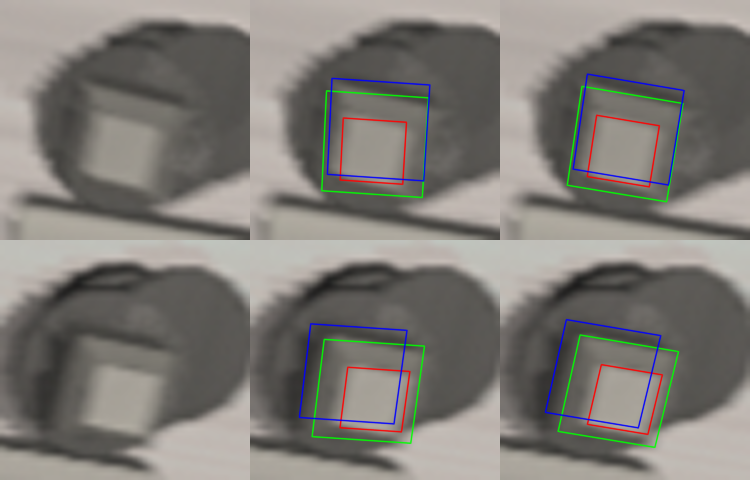

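View pics/ov2.png

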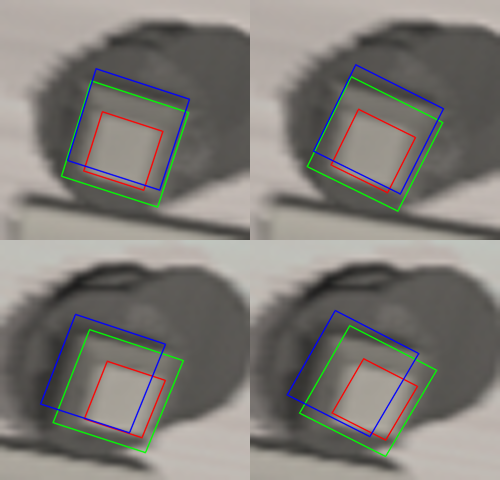

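Request:
move_arm(
  moves=[0.008,-0.019,0,0,0,0.0075,0.008,-0.019,0,0,0,0.0075,0.008,-0.019,0,0,0,0.0075,0.008,-0.019,0,0,0,0.0075,0.008,-0.019,0,0,0,0.0075,0.008,-0.019,0,0,0,0.0075,0.008,-0.019,0,0,0,0.0075,0.008,-0.019,0,0,0,0.0075],
)

```text
time_s: 4.5
tool_pos: [555.0, -84.2, 302.0]
eef_rot: [-0.707, 0.707, 0.021, -0.021]
contact_force: [0.2, 0.5, 0.2]
width: 51.2
```

Request:
move_arm(
  moves=[0.008,-0.019,0,0,0,0.0075,0.008,-0.019,0,0,0,0.0075,0.008,-0.019,0,0,0,0.0075,0.008,-0.019,0,0,0,0.0075,0.008,-0.019,0,0,0,0.0075,0.008,-0.019,0,0,0,0.0075,0.008,-0.019,0,0,0,0.0075,0.008,-0.019,0,0,0,0.0075],
)

```text
time_s: 5.3
tool_pos: [618.8, -236.2, 301.9]
eef_rot: [0.706, -0.706, -0.042, 0.042]
contact_force: [0.4, 0.2, -0.0]
width: 51.3
```

Run:
```python
from h import *
import pickle
s=ctrl.sense(); im=ctrl.read_camera('wrist'); cv2.imwrite('pics/w2.png',im[:,:,::-1]); pickle.dump((s,im),open('w2.pkl','wb'))
for t,z in [('key_bar',109),('key_mouth',0),('t_key',0)]:
    for uv,p in pl('wrist',t)[:3]:
        print(t,uv,p,np.round(atz('wrist',uv,z,s),1))
print(s['tool_pos'],s['qpos'],ctrl.sense()['time_s'])
```

```text
key_bar [327.  193.9] 0.6 [ 634.9 -231.   109. ]
key_mouth [329.8 169.2] 0.82 [ 635.6 -226.5    0. ]
key_mouth [332.3 167.3] 0.71 [ 632.9 -223.8    0. ]
t_key [212.3 191.7] 0.58 [ 680.7 -365.9    0. ]
t_key [326.9 162.5] 0.55 [ 627.9 -231.     0. ]
[ 618.80465305 -236.22388223  301.86195773] [-4.42028389e-01  2.86848604e-01  1.22781729e+00 -3.24733794e-05
  1.62702965e+00 -2.13198517e+00] 5.5
```

View pics/w2.png

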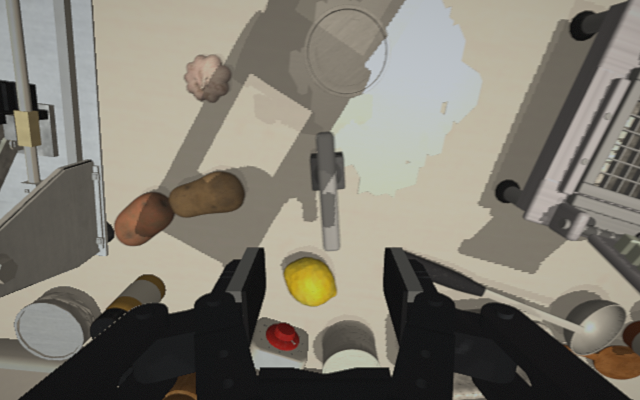

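Run:
```python
from h import *
im=cv2.imread('pics/w2.png')
c=im[115:265,270:390]
cv2.imwrite('pics/w2z.png',cv2.resize(c,None,fx=4,fy=4,interpolation=cv2.INTER_CUBIC))
```

```text
(no output)
```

View pics/w2z.png

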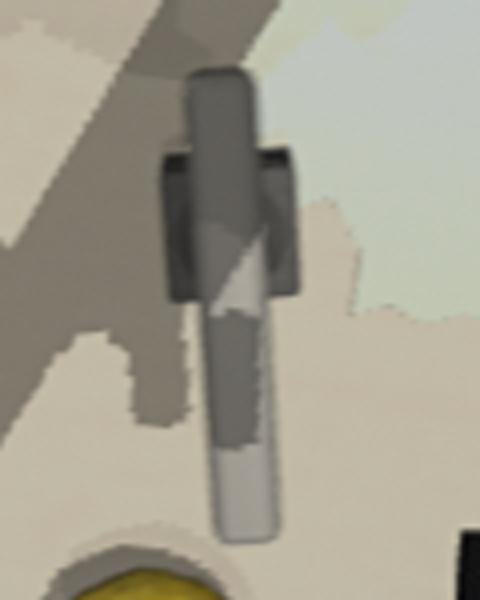

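Run:
```python
from h import *
import pickle
s,im=pickle.load(open('w2.pkl','rb'))
z4=lambda u,v:(270+u/4-0.375,115+v/4-0.375)
A=[atz('wrist',z4(*p),118,s) for p in [(222,76),(248,541)]]
print(A, np.linalg.norm(A[0]-A[1]), np.degrees(np.arctan2(*(A[1]-A[0])[[1,0]])), (A[0]+A[1])/2)
for p in [(190,90),(216,535),(257,90),(281,535)]: print(atz('wrist',z4(*p),118,s))
# fit overlay
def model(x,y,yaw):
    c,sn=np.cos(yaw),np.sin(yaw); Rm=np.array([[c,-sn],[sn,c]])
    out=[]
    for hx,hy,z in [(55,8,118),(55,8,100),(19,19,32),(19,19,0)]:
        P=np.array([[-hx,-hy],[hx,-hy],[hx,hy],[-hx,hy]])@Rm.T+[x,y]; out.append(np.c_[P,np.full(4,z)])
    return out
c=cv2.resize(im[115:265,270:390,::-1],None,fx=4,fy=4,interpolation=cv2.INTER_CUBIC)
for q,col in zip(model(633.5,-230.5,np.radians(7.0)),[(0,0,255),(0,255,255),(0,255,0),(255,0,0)]):
    uv=(proj('wrist',q,s)-[270,115]+0.5)*4-0.5
    cv2.polylines(c,[np.round(uv*8).astype(int)],True,col,1,cv2.LINE_AA,3)
cv2.imwrite('pics/ovk.png',c)
```

```text
[array([ 580.18753201, -239.37723335,  118.        ]), array([ 685.45282543, -220.54587478,  118.        ])] 106.93643936388884 10.142596881022078 [ 632.82017872 -229.96155407  118.        ]
[ 583.89063512 -245.70868622  118.        ]
[ 684.82716076 -228.08287906  118.        ]
[ 582.20745381 -231.7155524   118.        ]
[ 683.03812577 -213.16049648  118.        ]
```

View pics/ovk.png

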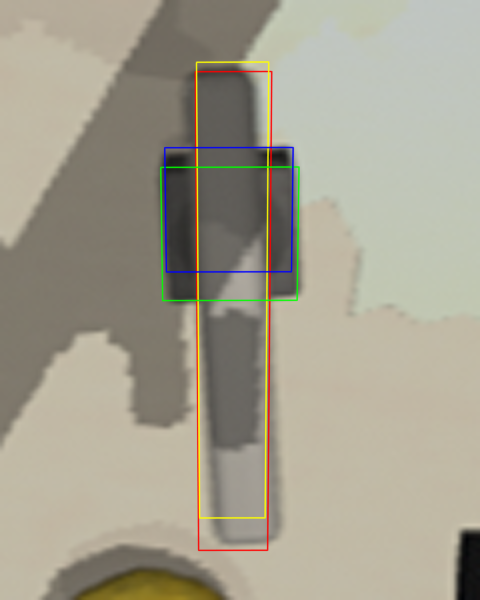

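Request:
move_arm(
  moves=[0.0018,0.0007,-0.012,0,0,0.0074,0.0018,0.0007,-0.012,0,0,0.0074,0.0018,0.0007,-0.012,0,0,0.0074,0.0018,0.0007,-0.012,0,0,0.0074,0.0018,0.0007,-0.012,0,0,0.0074,0.0018,0.0007,-0.012,0,0,0.0074,0.0018,0.0007,-0.012,0,0,0.0074,0.0018,0.0007,-0.012,0,0,0.0074],
)

```text
time_s: 6.3
tool_pos: [633.5, -229.1, 204.8]
eef_rot: [0.704, -0.704, -0.064, 0.064]
contact_force: [-0.7, -0.3, -0.1]
width: 51.3
```

Request:
move_arm(
  moves=[0,0,-0.018,0,0,0,0,0,-0.018,0,0,0,0,0,-0.018,0,0,0,0,0,-0.016,0,0,0,0,0,-0.012,0,0,0,0,0,-0.009,0,0,0,0,0,0,0,0,0,0,0,0,0,0,0],
)

```text
time_s: 7.1
tool_pos: [633.6, -229.3, 115.3]
eef_rot: [-0.704, 0.704, 0.064, -0.063]
contact_force: [0.4, 1.4, 0.1]
width: 51.4
```

Run:
```python
from h import *
import pickle
s=ctrl.sense(); im=ctrl.read_camera('wrist'); cv2.imwrite('pics/w3.png',im[:,:,::-1])
q=s['eef_rot']; M=R.from_quat([q[1],q[2],q[3],q[0]]).as_matrix(); print(np.round(M,3), np.degrees(np.arctan2(M[1,0],M[0,0])))
print(s['tool_pos'],s['qpos'],s['contact_force'],s['moment'],ctrl.sense()['time_s'])
```

```text
[[ 0.984  0.001 -0.178]
 [ 0.178 -0.     0.984]
 [ 0.    -1.    -0.   ]] 10.279805437814266
[ 633.63888786 -229.32651188  115.31113504] [-4.23311246e-01  4.23948241e-01  1.40225685e+00  7.68024518e-06
  1.31481618e+00 -2.17352589e+00] [0.43981235 1.41953093 0.12989017] [-0.02154406  0.00345072  0.00960295] 7.15
```

View pics/w3.png

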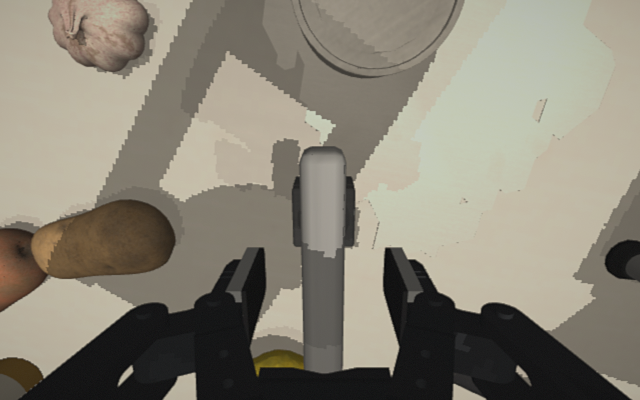

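Request:
move_arm(
  moves=[0,0,0,0,0,0,0,0,0,0,0,0,0,0,0,0,0,0,0,0,0,0,0,0,0,0,0,0,0,0,0,0,0,0,0,0,0,0,0,0,0,0,0,0,0,0,0,0],
  grip=-1,
  force=110,
)

```text
time_s: 7.95
tool_pos: [634.0, -229.6, 116.0]
eef_rot: [-0.704, 0.705, 0.064, -0.063]
contact_force: [-0.2, -0.0, 6.2]
width: 14.1
```

Request:
move_arm(
  moves=[0,0,0.012,0,0,0,0,0,0.018,0,0,0,0,0,0.02,0,0,0,0,0,0.02,0,0,0,0,0,0.02,0,0,0,0,0,0.02,0,0,0,0,0,0.02,0,0,0,0,0,0.016,0,0,0],
)

```text
time_s: 8.75
tool_pos: [633.5, -229.2, 263.6]
eef_rot: [-0.704, 0.705, 0.064, -0.063]
contact_force: [-0.6, 0.1, -1.8]
width: 14.5
```

Run:
```python
from h import *
import pickle
s=ctrl.sense(); im=ctrl.read_camera('wrist'); im2=ctrl.read_camera('side'); 
cv2.imwrite('pics/w4.png',im[:,:,::-1]); pickle.dump((s,im,im2),open('w4.pkl','wb'))
cv2.imwrite('pics/s4z.png',cv2.resize(im2[140:270,290:450,::-1],None,fx=4,fy=4,interpolation=cv2.INTER_CUBIC))
print(s['tool_pos'],s['qpos'],s['contact_force'],s['moment'],s['width'],ctrl.sense()['time_s'])
```

```text
[ 633.53321142 -229.17501013  263.5598746 ] [-4.23204330e-01  3.25774346e-01  1.25013205e+00  7.48172312e-05
  1.56405501e+00 -2.17350139e+00] [-0.60174442  0.1008623  -1.78514275] [ 0.05637181  0.00641482 -0.03143727] 14.48477976109517 8.85
```

View pics/w4.png

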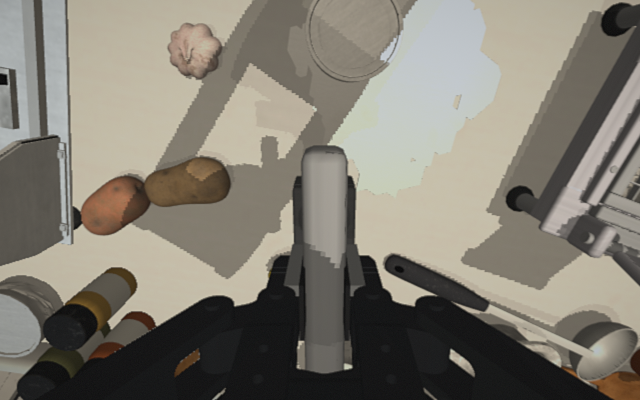

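View pics/s4z.png

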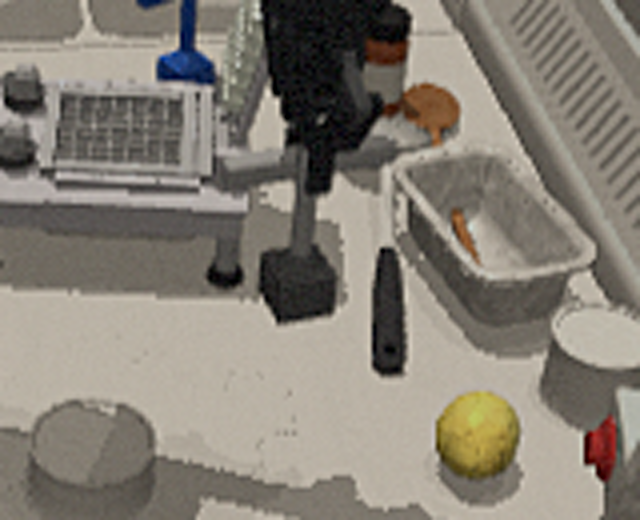

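```bash
cat > ovk.py <<'E'
from h import *
def boxes(x,y,z,yaw):
    c,sn=np.cos(yaw),np.sin(yaw); Rm=np.array([[c,-sn],[sn,c]])
    out=[]
    for hx,hy,zz in [(55,8,118),(55,8,100),(19,19,32),(19,19,0)]:
        P=np.array([[-hx,-hy],[hx,-hy],[hx,hy],[-hx,hy]])@Rm.T+[x,y]; out.append(np.c_[P,np.full(4,z+zz)])
    return out
def overlay(img,cam,x,y,z,yaw,roi,f,s=None,fn='pics/o.png'):
    u0,v0,w,h=roi
    c=cv2.resize(img[v0:v0+h,u0:u0+w,::-1],None,fx=f,fy=f,interpolation=cv2.INTER_CUBIC)
    for q,col in zip(boxes(x,y,z,yaw),[(0,0,255),(0,255,255),(0,255,0),(255,0,0)]):
        uv=(proj(cam,q,s)-[u0,v0]+0.5)*f-0.5
        cv2.polylines(c,[np.round(uv*8).astype(int)],True,col,1,cv2.LINE_AA,3)
    cv2.imwrite(fn,c); return c
E
python3 - <<'E'
from ovk import *
import pickle
s,w,sd=pickle.load(open('w4.pkl','rb'))
t=s['tool_pos']; yaw=np.radians(10.28); d=-1.2
x,y,z=t[0]+d*np.cos(yaw),t[1]+d*np.sin(yaw),t[2]-6-109
a=overlay(sd,'side',x,y,z,yaw,(330,160,80,80),6)
b=overlay(w,'wrist',x,y,z,yaw,(270,130,110,160),3,s)
cv2.imwrite('pics/o4.png',np.hstack([a,b]))
E
```

```text
(no output)
```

View pics/o4.png

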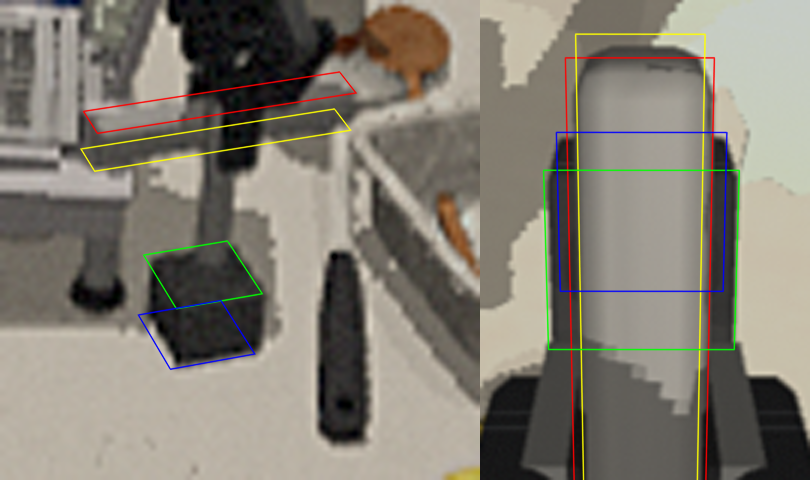

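Request:
move_arm(
  moves=[-0.0098,0.0178,0,0,0,-0.0276,-0.0098,0.0178,0,0,0,-0.0276,-0.0098,0.0178,0,0,0,-0.0276,-0.0098,0.0178,0,0,0,-0.0276,-0.0098,0.0178,0,0,0,-0.0276,-0.0098,0.0178,0,0,0,-0.0276,-0.0098,0.0178,0,0,0,-0.0276,-0.0098,0.0178,0,0,0,-0.0276],
)

```text
time_s: 9.65
tool_pos: [554.0, -85.9, 259.8]
eef_rot: [0.707, -0.707, 0.016, -0.014]
contact_force: [-0.1, 0.4, -2.7]
width: 14.2
```

Request:
move_arm(
  moves=[-0.0098,0.0178,0,0,0,-0.0276,-0.0098,0.0178,0,0,0,-0.0276,-0.0098,0.0178,0,0,0,-0.0276,-0.0098,0.0178,0,0,0,-0.0276,-0.0098,0.0178,0,0,0,-0.0276,-0.0098,0.0178,0,0,0,-0.0276,-0.0098,0.0178,0,0,0,-0.0276,-0.0098,0.0178,0,0,0,-0.0276],
)

```text
time_s: 10.45
tool_pos: [475.6, 56.3, 259.9]
eef_rot: [-0.701, 0.701, -0.093, 0.092]
contact_force: [0.2, 0.2, -3.4]
width: 13.9
```

```bash
cat > st.py <<'E'
from ovk import *
import pickle,sys
def st():
    s=ctrl.sense()
    q=s['eef_rot']; M=R.from_quat([q[1],q[2],q[3],q[0]]).as_matrix(); yaw=np.degrees(np.arctan2(M[1,0],M[0,0]))
    print('t',s['time_s'],'pos',np.round(s['tool_pos'],2),'yaw',round(yaw,2),'ydir',np.round(M[:,1],4),'F',np.round(s['contact_force'],2),'M',np.round(s['moment'],3),'w',round(float(s['width']),2),'q6',round(float(s['qpos'][5]),3),'e6',round(float(s['joint_efforts'][5]),3))
    return s,yaw
E
python3 - <<'E'
from st import *
s,yaw=st()
w=ctrl.read_camera('wrist'); sd=ctrl.read_camera('side')
pickle.dump((s,w,sd),open('w5.pkl','wb'))
t=s['tool_pos']; y=np.radians(yaw); d=0.
a=overlay(sd,'side',t[0]+d*np.cos(y),t[1]+d*np.sin(y),t[2]-115,y,(262,110,80,80),6)
b=overlay(w,'wrist',t[0]+d*np.cos(y),t[1]+d*np.sin(y),t[2]-115,y,(260,110,130,160),3,s)
cv2.imwrite('pics/o5.png',np.hstack([a,b[:480]]))
st()
E
```

```text
t 10.45 pos [475.56  56.28 259.93] yaw -15.09 ydir [-0.0014  0.     -1.    ] F [ 0.24  0.2  -3.36] M [-0.038 -0.028  0.015] w 13.94 q6 -1.297 e6 -1.375
t 10.55 pos [475.18  57.36 260.02] yaw -14.95 ydir [-1.7e-03  8.0e-04 -1.0e+00] F [ 0.71  0.01 -3.02] M [-0.034  0.031 -0.008] w 14.53 q6 -1.298 e6 1.056
```

View pics/o5.png

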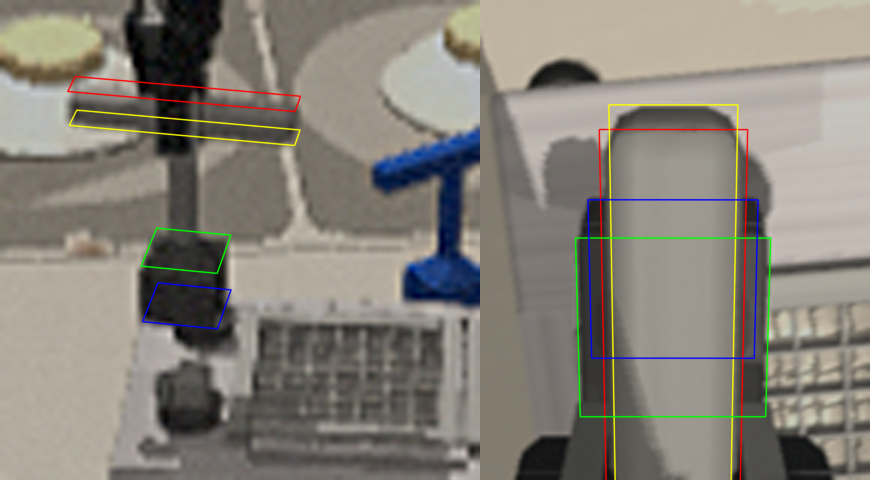

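Request:
move_arm(
  moves=[0.001,-0.0004,0,0,0,0,0,0,-0.005,0,0,0,0,0,-0.005,0,0,0,0,0,-0.005,0,0,0,0,0,-0.005,0,0,0,0,0,-0.005,0,0,0,0,0,-0.005,0,0,0,0,0,-0.003,0,0,0],
)

```text
time_s: 11.35
tool_pos: [477.3, 55.2, 227.2]
eef_rot: [-0.701, 0.701, -0.093, 0.092]
contact_force: [0.2, -1.1, -2.6]
width: 14.2
```

Run:
```python
from st import *
s,yaw=st()
w=ctrl.read_camera('wrist'); sd=ctrl.read_camera('side')
pickle.dump((s,w,sd),open('w6.pkl','wb'))
a=cv2.resize(sd[110:190,252:342,::-1],None,fx=5,fy=5,interpolation=cv2.INTER_CUBIC)
b=cv2.resize(w[100:300,220:400,::-1],None,fx=2,fy=2,interpolation=cv2.INTER_CUBIC)
cv2.imwrite('pics/o6.png',np.hstack([a,b]))
st()
```

```text
t 11.35 pos [477.34  55.16 227.18] yaw -15.02 ydir [-7.e-04 -0.e+00 -1.e+00] F [ 0.24 -1.1  -2.6 ] M [-0.014 -0.014  0.023] w 14.17 q6 -1.3 e6 -0.001
t 11.45 pos [477.22  55.22 227.25] yaw -15.02 ydir [-0.001 -0.    -1.   ] F [-0.25 -0.46 -2.84] M [-0.015  0.044  0.035] w 14.41 q6 -1.3 e6 -0.001
```

View pics/o6.png

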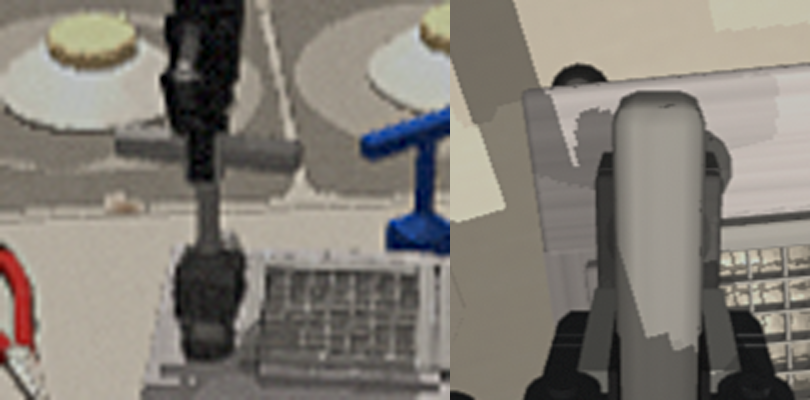

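Request:
move_arm(
  moves=[0,0,-0.0015,0,0,0,0,0,-0.0015,0,0,0,0,0,-0.0015,0,0,0,0,0,-0.0015,0,0,0,0,0,-0.0015,0,0,0,0,0,-0.0015,0,0,0,0,0,0,0,0,0,0,0,0,0,0,0],
)

```text
time_s: 12.25
tool_pos: [477.5, 55.2, 218.9]
eef_rot: [-0.701, 0.701, -0.092, 0.092]
contact_force: [-0.3, -0.1, -2.6]
width: 14.3
```

```bash
python3 -c "
from st import *
st()"
```

```text
t 12.25 pos [477.52  55.19 218.86] yaw -15.02 ydir [-1.e-04 -0.e+00 -1.e+00] F [-0.31 -0.11 -2.62] M [-0.035 -0.052 -0.005] w 14.26 q6 -1.3 e6 0.0
```

Request:
move_arm(
  moves=[0,0,-0.0015,0,0,0,0,0,-0.0015,0,0,0,0,0,-0.0015,0,0,0,0,0,-0.0015,0,0,0,0,0,-0.0015,0,0,0,0,0,-0.001,0,0,0,0,0,0,0,0,0,0,0,0,0,0,0],
)

```text
time_s: 13.05
tool_pos: [477.5, 55.2, 210.4]
eef_rot: [-0.701, 0.701, -0.092, 0.092]
contact_force: [0.6, 0.6, -2.5]
width: 14.2
```

Run:
```python
from st import *
s,yaw=st()
w=ctrl.read_camera('wrist'); sd=ctrl.read_camera('side')
a=cv2.resize(sd[110:190,252:342,::-1],None,fx=5,fy=5,interpolation=cv2.INTER_CUBIC)
b=cv2.resize(w[100:300,220:400,::-1],None,fx=2,fy=2,interpolation=cv2.INTER_CUBIC)
cv2.imwrite('pics/o7.png',np.hstack([a,b]))
st()
```

```text
t 13.05 pos [477.54  55.2  210.38] yaw -15.02 ydir [-1.e-04 -0.e+00 -1.e+00] F [ 0.6   0.63 -2.48] M [ 0.027 -0.014 -0.015] w 14.22 q6 -1.3 e6 0.0
t 13.15 pos [477.59  55.24 210.48] yaw -15.02 ydir [ 1.e-04  1.e-04 -1.e+00] F [-0.34 -0.33 -2.72] M [-0.014 -0.006 -0.007] w 14.47 q6 -1.3 e6 0.0
```

View pics/o7.png

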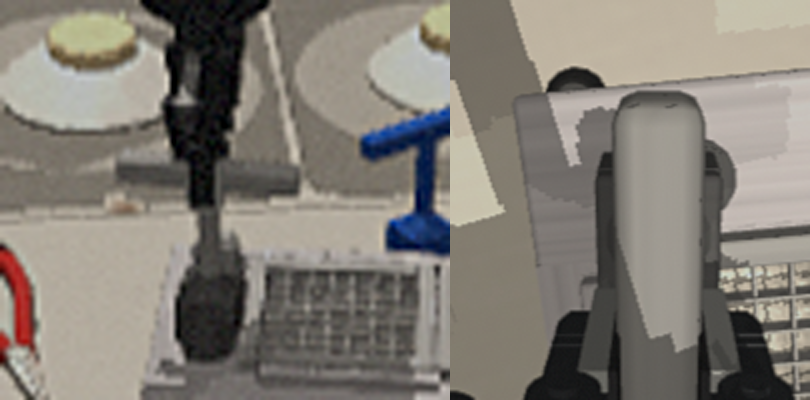

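Request:
move_arm(
  moves=[0,0,0,0,0,-0.06,0,0,0,0,0,-0.06,0,0,0,0,0,-0.06,0,0,0,0,0,-0.06,0,0,0,0,0,-0.06,0,0,0,0,0,-0.06,0,0,0,0,0,-0.06,0,0,0,0,0,-0.06],
)

```text
time_s: 13.95
tool_pos: [477.6, 54.6, 210.5]
eef_rot: [-0.658, 0.659, -0.257, 0.258]
contact_force: [-0.1, -3.0, -2.6]
width: 14.0
```

Run:
```python
from st import *
s,yaw=st()
w=ctrl.read_camera('wrist')
b=cv2.resize(w[60:300,180:480,::-1],None,fx=2,fy=2,interpolation=cv2.INTER_CUBIC)
cv2.imwrite('pics/o8.png',b)
st()
```

```text
t 13.95 pos [477.62  54.65 210.49] yaw -42.68 ydir [ 2.0e-04 -1.1e-03 -1.0e+00] F [-0.11 -3.04 -2.61] M [-0.72   0.006 -0.61 ] w 14.01 q6 -0.818 e6 -1.2
t 14.0 pos [477.62  54.65 210.48] yaw -42.89 ydir [ 1.0e-04 -1.1e-03 -1.0e+00] F [ 0.35 -2.08 -2.91] M [-0.703 -0.086 -0.482] w 14.24 q6 -0.814 e6 -0.907
```

View pics/o8.png

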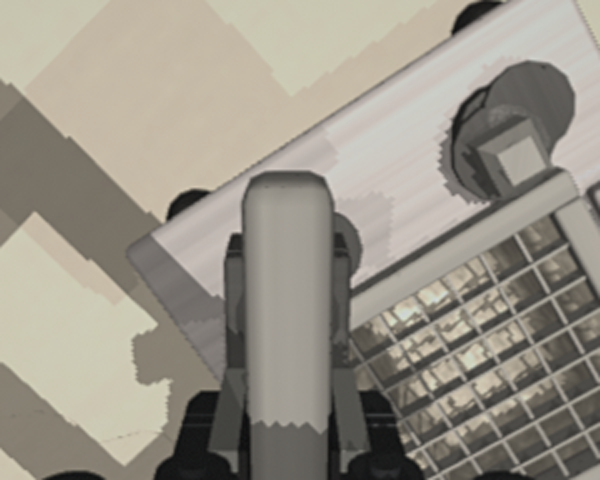

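Request:
move_arm(
  moves=[0,0,0,0,0,-0.06,0,0,0,0,0,-0.06,0,0,0,0,0,-0.06,0,0,0,0,0,-0.06,0,0,0,0,0,-0.06,0,0,0,0,0,0,0,0,0,0,0,0,0,0,0,0,0,0],
)

```text
time_s: 14.8
tool_pos: [477.5, 55.1, 210.5]
eef_rot: [-0.613, 0.614, -0.351, 0.352]
contact_force: [-1.8, -1.6, -0.3]
width: 14.0
```

Run:
```python
from st import *
s,yaw=st()
w=ctrl.read_camera('wrist')
b=cv2.resize(w[60:300,180:480,::-1],None,fx=2,fy=2,interpolation=cv2.INTER_CUBIC)
cv2.imwrite('pics/o9.png',b)
st()
```

```text
t 14.8 pos [477.51  55.07 210.5 ] yaw -59.62 ydir [-1.e-04 -2.e-04 -1.e+00] F [-1.79 -1.56 -0.33] M [-0.517  0.386  0.005] w 13.98 q6 -0.522 e6 0.017
t 14.85 pos [477.51  55.09 210.47] yaw -59.64 ydir [-1.e-04 -2.e-04 -1.e+00] F [-2.1  -1.66 -0.  ] M [-0.575  0.462  0.048] w 13.95 q6 -0.522 e6 0.01
```

View pics/o9.png

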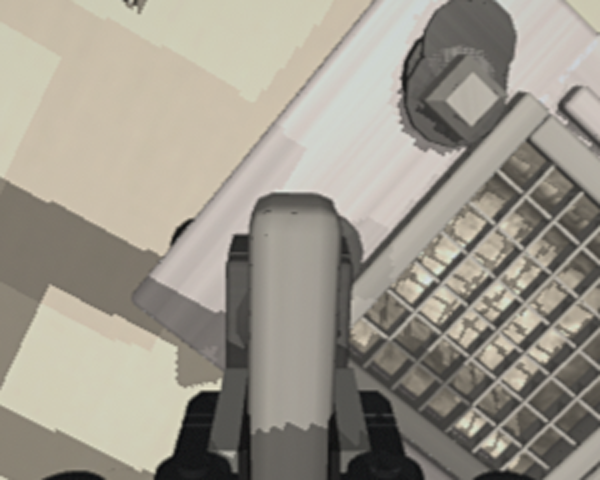

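Request:
move_arm(
  moves=[0,0,0,0,0,-0.04,0,0,0,0,0,-0.04,0,0,0,0,0,-0.04,0,0,0,0,0,-0.04,0,0,0,0,0,-0.04,0,0,0,0,0,0,0,0,0,0,0,0,0,0,0,0,0,0],
)

```text
time_s: 15.65
tool_pos: [477.6, 55.2, 210.5]
eef_rot: [0.575, -0.575, 0.411, -0.411]
contact_force: [-1.5, -2.3, -0.6]
width: 13.7
```

```bash
python3 -c "
from st import *
st()"
```

```text
t 15.65 pos [477.59  55.17 210.46] yaw -71.1 ydir [ 1.e-04 -1.e-04 -1.e+00] F [-1.49 -2.26 -0.63] M [-0.491  0.297  0.066] w 13.72 q6 -0.321 e6 0.04
```

Request:
move_arm(
  moves=[0,0,0,0,0,-0.03,0,0,0,0,0,-0.03,0,0,0,0,0,-0.03,0,0,0,0,0,-0.03,0,0,0,0,0,0,0,0,0,0,0,0,0,0,0,0,0,0,0,0,0,0,0,0],
)

```text
time_s: 16.45
tool_pos: [477.6, 55.2, 210.5]
eef_rot: [0.549, -0.549, 0.445, -0.445]
contact_force: [-0.9, -1.5, 0.1]
width: 13.9
```

Run:
```python
from st import *
st()
w=ctrl.read_camera('wrist'); sd=ctrl.read_camera('side')
a=cv2.resize(sd[110:190,252:342,::-1],None,fx=5,fy=5,interpolation=cv2.INTER_CUBIC)
b=cv2.resize(w[60:300,180:380,::-1],None,fx=1.667,fy=1.667,interpolation=cv2.INTER_CUBIC)[:400]
cv2.imwrite('pics/o10.png',np.hstack([a,b]))
st()
```

```text
t 16.45 pos [477.65  55.22 210.48] yaw -78.04 ydir [ 3.e-04  1.e-04 -1.e+00] F [-0.91 -1.52  0.1 ] M [-0.431  0.131  0.084] w 13.91 q6 -0.2 e6 0.055
t 16.55 pos [477.63  55.23 210.48] yaw -78.04 ydir [ 2.e-04  0.e+00 -1.e+00] F [ 0.42 -2.32  0.38] M [-0.376  0.098  0.086] w 13.97 q6 -0.2 e6 0.057
```

View pics/o10.png

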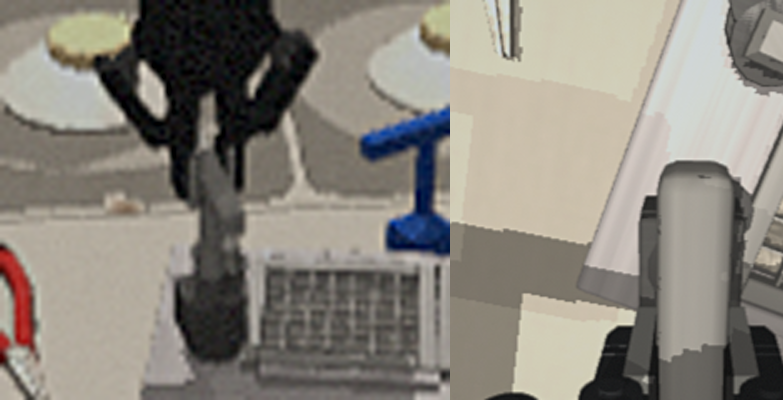

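Request:
move_arm(
  moves=[0,0,0,0,0,-0.015,0,0,0,0,0,-0.015,0,0,0,0,0,-0.015,0,0,0,0,0,-0.015,0,0,0,0,0,0,0,0,0,0,0,0,0,0,0,0,0,0,0,0,0,0,0,0],
)

```text
time_s: 17.35
tool_pos: [477.6, 55.2, 210.4]
eef_rot: [0.536, -0.536, 0.461, -0.462]
contact_force: [0.4, -1.6, 0.7]
width: 14.1
```

```bash
python3 -c "
from st import *
st()"
```

```text
t 17.35 pos [477.6   55.22 210.44] yaw -81.48 ydir [ 1.e-04  0.e+00 -1.e+00] F [ 0.37 -1.56  0.73] M [-0.291 -0.007  0.069] w 14.05 q6 -0.14 e6 0.075
```

Request:
move_arm(
  moves=[0,0,0,0,0,-0.015,0,0,0,0,0,-0.015,0,0,0,0,0,-0.015,0,0,0,0,0,-0.015,0,0,0,0,0,0,0,0,0,0,0,0,0,0,0,0,0,0,0,0,0,0,0,0],
)

```text
time_s: 18.15
tool_pos: [477.6, 55.2, 210.4]
eef_rot: [0.522, -0.522, 0.477, -0.477]
contact_force: [0.3, -1.0, 1.2]
width: 14.0
```

```bash
python3 -c "
from st import *
st()"
```

```text
t 18.15 pos [477.59  55.21 210.41] yaw -84.92 ydir [ 1.e-04  0.e+00 -1.e+00] F [ 0.29 -1.02  1.21] M [-0.266 -0.111  0.075] w 13.98 q6 -0.08 e6 0.091
```

Request:
move_arm(
  moves=[0,0,0,0,0,-0.02,0,0,0,0,0,-0.02,0,0,0,0,0,-0.02,0,0,0,0,0,-0.02,0,0,0,0,0,0,0,0,0,0,0,0,0,0,0,0,0,0,0,0,0,0,0,0],
)

```text
time_s: 18.95
tool_pos: [477.6, 55.2, 210.4]
eef_rot: [0.502, -0.502, 0.498, -0.498]
contact_force: [0.4, -1.3, 0.9]
width: 14.1
```

```bash
python3 -c "
from st import *
st()"
```

```text
t 18.95 pos [477.56  55.18 210.41] yaw -89.5 ydir [ 0.  0. -1.] F [ 0.44 -1.29  0.86] M [-0.235 -0.167  0.244] w 14.12 q6 -0.0 e6 0.232
```

Request:
move_arm(
  moves=[0,0,0,0,0,-0.01,0,0,0,0,0,-0.01,0,0,0,0,0,-0.01,0,0,0,0,0,-0.01,0,0,0,0,0,0,0,0,0,0,0,0,0,0,0,0,0,0,0,0,0,0,0,0],
)

```text
time_s: 19.75
tool_pos: [477.5, 55.2, 210.4]
eef_rot: [0.492, -0.492, 0.508, -0.508]
contact_force: [0.7, -1.0, 0.1]
width: 14.1
```

```bash
python3 -c "
from st import *
st()
w=ctrl.read_camera('wrist'); sd=ctrl.read_camera('side')
a=cv2.resize(sd[110:190,252:342,::-1],None,fx=5,fy=5,interpolation=cv2.INTER_CUBIC)
b=cv2.resize(w[60:300,220:420,::-1],None,fx=1.667,fy=1.667,interpolation=cv2.INTER_CUBIC)[:400]
cv2.imwrite('pics/o11.png',np.hstack([a,b]))
st()"
```

```text
t 19.75 pos [477.55  55.2  210.37] yaw -91.79 ydir [-0. -0. -1.] F [ 0.69 -1.04  0.11] M [-0.224 -0.225  0.335] w 14.13 q6 0.04 e6 0.349
t 19.85 pos [477.56  55.21 210.39] yaw -91.8 ydir [ 0.  0. -1.] F [ 1.58 -0.21  0.44] M [-0.275 -0.3    0.374] w 13.9 q6 0.04 e6 0.35
```

View pics/o11.png

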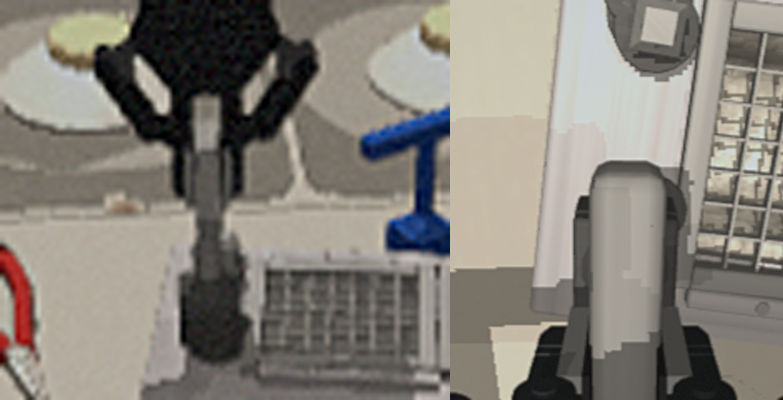

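Request:
move_arm(
  moves=[0,0,0,0,0,0.02,0,0,0,0,0,0.02,0,0,0,0,0,0.02,0,0,0,0,0,0,0,0,0,0,0,0,0,0,0,0,0,0,0,0,0,0,0,0,0,0,0,0,0,0],
)

```text
time_s: 20.65
tool_pos: [477.5, 55.2, 210.4]
eef_rot: [-0.507, 0.507, -0.493, 0.493]
contact_force: [0.2, -1.5, 0.6]
width: 14.1
```

```bash
python3 -c "
from st import *
st()"
```

```text
t 20.65 pos [477.52  55.2  210.38] yaw -88.37 ydir [-1.e-04  0.e+00 -1.e+00] F [ 0.24 -1.46  0.58] M [-0.31  -0.085  0.058] w 14.11 q6 -0.02 e6 0.039
```

Request:
move_arm(
  moves=[0,0,0,0,0,0.03,0,0,0,0,0,0.03,0,0,0,0,0,0.03,0,0,0,0,0,0.03,0,0,0,0,0,0.02,0,0,0,0,0,0,0,0,0,0,0,0,0,0,0,0,0,0],
)

```text
time_s: 21.45
tool_pos: [477.5, 55.3, 210.3]
eef_rot: [-0.54, 0.54, -0.456, 0.456]
contact_force: [0.5, -0.3, -3.1]
width: 14.1
```

```bash
python3 -c "
from st import *
st()"
```

```text
t 21.45 pos [477.49  55.26 210.3 ] yaw -80.35 ydir [-2.e-04  1.e-04 -1.e+00] F [ 0.48 -0.27 -3.06] M [-0.087 -0.059 -0.073] w 14.14 q6 -0.16 e6 -0.002
```

Request:
move_arm(
  moves=[0,0,0.003,0,0,0,0,0,0.005,0,0,0,0,0,0.006,0,0,0,0,0,0.006,0,0,0,0,0,0.006,0,0,0,0,0,0.006,0,0,0.1,0,0,0.006,0,0,0.1,0,0,0.004,0,0,0.1],
)

```text
time_s: 22.25
tool_pos: [477.8, 55.2, 253.4]
eef_rot: [0.603, -0.603, 0.369, -0.369]
contact_force: [0.4, -0.9, -3.1]
width: 14.0
```

Request:
move_arm(
  moves=[0.0017,0.0104,0,0,0,0.115,0.0017,0.0104,0,0,0,0.115,0.0017,0.0104,0,0,0,0.115,0.0017,0.0104,0,0,0,0.115,0.0017,0.0104,0,0,0,0.115,0.0017,0.0104,0,0,0,0.115,0.0017,0.0104,0,0,0,0.115,0.0017,0.0104,0,0,0,0.115],
)

```text
time_s: 23.05
tool_pos: [491.3, 138.9, 252.9]
eef_rot: [0.704, -0.704, 0.063, -0.063]
contact_force: [-0.2, -0.4, -2.3]
width: 14.0
```

```bash
python3 -c "
from st import *
s,y=st()
w=ctrl.read_camera('wrist'); sd=ctrl.read_camera('side')
cv2.imwrite('pics/w12.png',w[:,:,::-1]); pickle.dump((s,w,sd),open('w12.pkl','wb'))
st()"
```

```text
t 23.05 pos [491.31 138.87 252.89] yaw -10.17 ydir [ 4.e-04  1.e-04 -1.e+00] F [-0.15 -0.43 -2.34] M [-0.055 -0.054 -0.001] w 14.03 q6 -1.218 e6 2.001
t 23.15 pos [491.27 139.36 252.82] yaw -10.27 ydir [ 3.e-04  5.e-04 -1.e+00] F [ 0.19 -0.12 -3.17] M [-0.007  0.045 -0.004] w 14.23 q6 -1.216 e6 -1.8
```

View pics/w12.png

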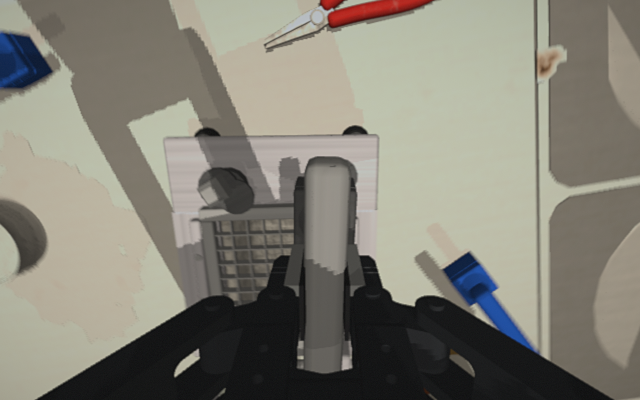

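```bash
cat > ovh.py <<'E'
from h import *
def tiles(s,w,cx,cy,u0,v0,ts,W=64,H=60,f=5,yawd=-9.33):
    out=[]
    for t in ts:
        c=cv2.resize(w[v0:v0+H,u0:u0+W,::-1],None,fx=f,fy=f,interpolation=cv2.INTER_CUBIC)
        if t is not None:
            a=np.radians(yawd)-t
            Rm=np.array([[np.cos(a),-np.sin(a)],[np.sin(a),np.cos(a)]])
            for hs,z,col in [(5.5,113.6,(0,0,255)),(9,107.6,(0,255,0)),(9,93.6,(255,0,0))]:
                P=np.c_[(np.array([[-1,-1],[1,-1],[1,1],[-1,1]])*hs)@Rm.T+[cx,cy],np.full(4,z)]
                q=(proj('wrist',P,s)-[u0,v0]+0.5)*f-0.5
                cv2.polylines(c,[np.round(q*8).astype(int)],True,col,1,cv2.LINE_AA,3)
        out.append(c)
    return out
E
python3 - <<'E'
from ovh import *
import pickle
s,w,sd=pickle.load(open('w12.pkl','rb'))
s['tool_pos'][:]
T=tiles(s,w,477.5,55.2,190,155,[None,1.0,1.1,1.2,1.3],W=50,H=55,f=5)
cv2.imwrite('pics/oh12.png',np.vstack([np.hstack(T[:3]),np.hstack(T[3:]+[T[0]])]))
E
```

```text
(no output)
```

View pics/oh12.png

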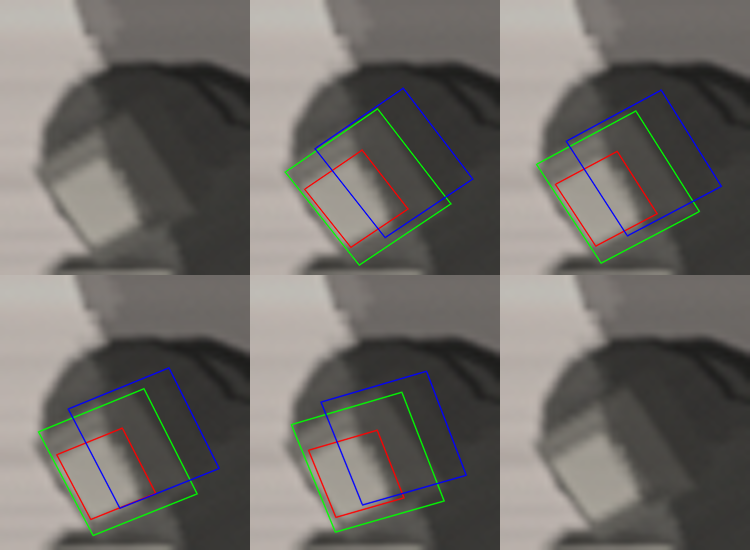

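Request:
move_arm(
  moves=[0,0,-0.003,0,0,0,0,0,-0.005,0,0,0,0,0,-0.005,0,0,0,0,0,-0.005,0,0,0,0,0,-0.004,0,0,0,0,0,-0.003,0,0,0,0,0,-0.003,0,0,0,0,0,-0.002,0,0,0],
)

```text
time_s: 23.95
tool_pos: [491.1, 138.2, 222.1]
eef_rot: [-0.704, 0.704, -0.064, 0.064]
contact_force: [0.2, -1.0, -2.3]
width: 14.1
```

```bash
python3 -c "
from st import *
st()"
```

```text
t 23.95 pos [491.13 138.25 222.14] yaw -10.45 ydir [-1.e-04 -3.e-04 -1.e+00] F [ 0.21 -1.01 -2.28] M [-0.229  0.09   0.007] w 14.08 q6 -1.214 e6 0.006
```

Request:
move_arm(
  moves=[0,0,-0.0015,0,0,0,0,0,-0.0015,0,0,0,0,0,-0.0015,0,0,0,0,0,-0.002,0,0,0,0,0,-0.002,0,0,0,0,0,-0.002,0,0,0,0,0,-0.0012,0,0,0,0,0,0,0,0,0],
)

```text
time_s: 24.75
tool_pos: [491.0, 138.4, 210.4]
eef_rot: [-0.704, 0.704, -0.064, 0.064]
contact_force: [-0.2, -1.0, -3.2]
width: 14.0
```

```bash
python3 -c "
from st import *
st()
w=ctrl.read_camera('wrist'); sd=ctrl.read_camera('side')
a=cv2.resize(sd[110:190,252:342,::-1],None,fx=5,fy=5,interpolation=cv2.INTER_CUBIC)
b=cv2.resize(w[100:300,180:380,::-1],None,fx=2,fy=2,interpolation=cv2.INTER_CUBIC)[:400]
cv2.imwrite('pics/o13.png',np.hstack([a,b]))
st()"
```

```text
t 24.75 pos [491.   138.38 210.36] yaw -10.44 ydir [-5.e-04 -1.e-04 -1.e+00] F [-0.18 -0.96 -3.19] M [-0.389  0.023  0.118] w 14.02 q6 -1.214 e6 0.01
t 24.85 pos [491.03 138.36 210.48] yaw -10.44 ydir [-4.e-04 -1.e-04 -1.e+00] F [-0.54 -1.5  -3.76] M [-0.358  0.091 -0.017] w 14.16 q6 -1.214 e6 0.009
```

View pics/o13.png

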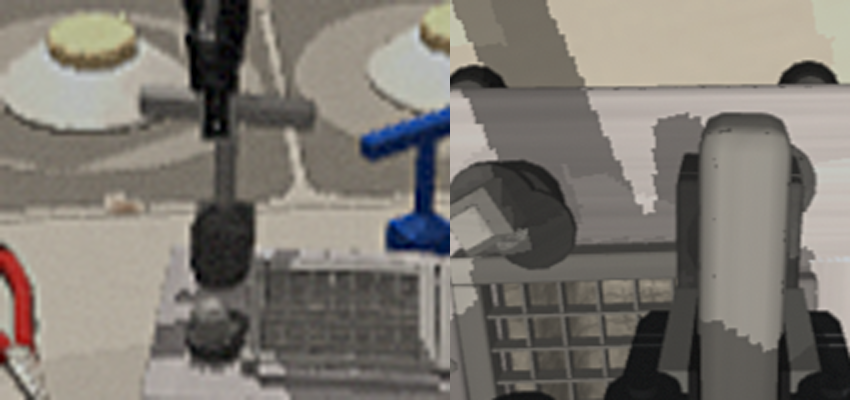

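Request:
move_arm(
  moves=[0,0,0,0,0,-0.04,0,0,0,0,0,-0.08,0,0,0,0,0,-0.08,0,0,0,0,0,-0.08,0,0,0,0,0,-0.08,0,0,0,0,0,-0.08,0,0,0,0,0,-0.08,0,0,0,0,0,-0.08],
)

```text
time_s: 25.65
tool_pos: [491.1, 138.0, 210.6]
eef_rot: [-0.653, 0.654, -0.271, 0.271]
contact_force: [-0.4, -3.1, -3.4]
width: 14.3
```

Request:
move_arm(
  moves=[0,0,0,0,0,-0.07,0,0,0,0,0,-0.06,0,0,0,0,0,-0.05,0,0,0,0,0,-0.05,0,0,0,0,0,-0.04,0,0,0,0,0,-0.03,0,0,0,0,0,0,0,0,0,0,0,0],
)

```text
time_s: 26.45
tool_pos: [491.2, 138.3, 210.7]
eef_rot: [-0.606, 0.606, -0.364, 0.364]
contact_force: [1.4, -3.0, -3.0]
width: 14.2
```

```bash
python3 -c "
from st import *
st()"
```

```text
t 26.45 pos [491.17 138.27 210.68] yaw -61.96 ydir [-0.e+00 -3.e-04 -1.e+00] F [ 1.41 -3.   -3.05] M [-0.749 -0.059  0.119] w 14.25 q6 -0.315 e6 0.149
```

Request:
move_arm(
  moves=[0,0,0,0,0,-0.03,0,0,0,0,0,-0.03,0,0,0,0,0,-0.03,0,0,0,0,0,-0.03,0,0,0,0,0,0,0,0,0,0,0,0,0,0,0,0,0,0,0,0,0,0,0,0],
)

```text
time_s: 27.25
tool_pos: [491.2, 138.4, 210.7]
eef_rot: [0.583, -0.583, 0.4, -0.4]
contact_force: [1.5, -2.6, -3.6]
width: 13.9
```

```bash
python3 -c "
from st import *
st()"
```

```text
t 27.25 pos [491.15 138.41 210.69] yaw -68.87 ydir [ 0. -0. -1.] F [ 1.55 -2.61 -3.57] M [-0.746 -0.204  0.119] w 13.93 q6 -0.195 e6 0.118
```

Request:
move_arm(
  moves=[0,0,0,0,0,-0.03,0,0,0,0,0,-0.03,0,0,0,0,0,-0.03,0,0,0,0,0,-0.02,0,0,0,0,0,0,0,0,0,0,0,0,0,0,0,0,0,0,0,0,0,0,0,0],
)

```text
time_s: 28.05
tool_pos: [491.2, 138.4, 210.7]
eef_rot: [0.56, -0.56, 0.431, -0.431]
contact_force: [1.0, -3.3, -4.2]
width: 14.0
```

```bash
python3 -c "
from st import *
st()"
```

```text
t 28.05 pos [491.16 138.41 210.69] yaw -75.18 ydir [ 0.  0. -1.] F [ 1.04 -3.3  -4.18] M [-0.644 -0.386  0.257] w 14.04 q6 -0.085 e6 0.24
```

Request:
move_arm(
  moves=[0,0,0,0,0,-0.01,0,0,0,0,0,-0.01,0,0,0,0,0,-0.01,0,0,0,0,0,0,0,0,0,0,0,0,0,0,0,0,0,0,0,0,0,0,0,0,0,0,0,0,0,0],
)

```text
time_s: 28.85
tool_pos: [491.2, 138.4, 210.7]
eef_rot: [0.554, -0.554, 0.44, -0.44]
contact_force: [1.8, -1.8, -4.5]
width: 14.4
```

```bash
python3 -c "
from st import *
st()
w=ctrl.read_camera('wrist'); sd=ctrl.read_camera('side')
a=cv2.resize(sd[110:190,252:342,::-1],None,fx=5,fy=5,interpolation=cv2.INTER_CUBIC)
b=cv2.resize(w[60:300,220:420,::-1],None,fx=1.667,fy=1.667,interpolation=cv2.INTER_CUBIC)[:400]
cv2.imwrite('pics/o14.png',np.hstack([a,b]))
st()"
```

```text
t 28.85 pos [491.17 138.4  210.72] yaw -76.9 ydir [ 1.e-04  0.e+00 -1.e+00] F [ 1.78 -1.76 -4.46] M [-0.626 -0.494  0.227] w 14.39 q6 -0.054 e6 0.253
t 28.95 pos [491.15 138.42 210.71] yaw -76.9 ydir [ 0. -0. -1.] F [ 1.01 -2.08 -4.45] M [-0.651 -0.541  0.251] w 14.25 q6 -0.054 e6 0.253
```

View pics/o14.png

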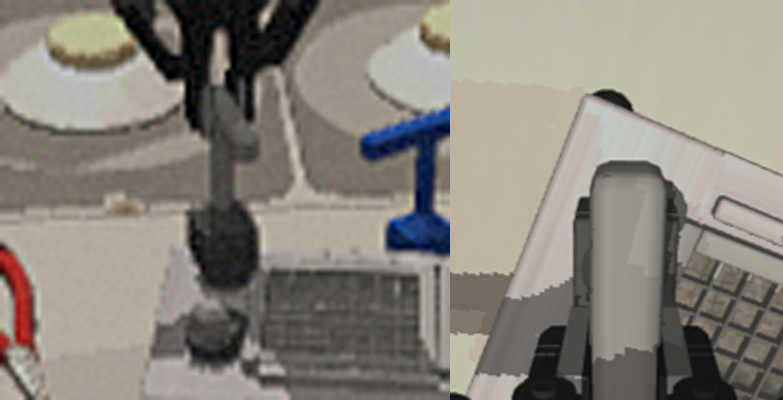

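Request:
move_arm(
  moves=[0,0,0,0,0,-0.01,0,0,0,0,0,-0.01,0,0,0,0,0,-0.01,0,0,0,0,0,-0.01,0,0,0,0,0,0,0,0,0,0,0,0,0,0,0,0,0,0,0,0,0,0,0,0],
)

```text
time_s: 29.75
tool_pos: [491.2, 138.4, 210.7]
eef_rot: [-0.545, 0.545, -0.451, 0.451]
contact_force: [2.3, -1.2, -4.0]
width: 14.3
```

```bash
python3 -c "
from st import *
st()"
```

```text
t 29.75 pos [491.16 138.39 210.69] yaw -79.19 ydir [ 0. -0. -1.] F [ 2.34 -1.2  -4.05] M [-0.557 -0.531  0.211] w 14.28 q6 -0.015 e6 0.216
```

Request:
move_arm(
  moves=[0,0,0,0,0,-0.015,0,0,0,0,0,-0.015,0,0,0,0,0,-0.01,0,0,0,0,0,-0.01,0,0,0,0,0,0,0,0,0,0,0,0,0,0,0,0,0,0,0,0,0,0,0,0],
)

```text
time_s: 30.55
tool_pos: [491.2, 138.4, 210.7]
eef_rot: [0.533, -0.533, 0.464, -0.464]
contact_force: [2.2, -1.5, -3.6]
width: 13.8
```

```bash
python3 -c "
from st import *
st()"
```

```text
t 30.55 pos [491.19 138.39 210.73] yaw -82.06 ydir [ 1.e-04  0.e+00 -1.e+00] F [ 2.16 -1.52 -3.6 ] M [-0.564 -0.669  0.186] w 13.77 q6 0.035 e6 0.174
```

Request:
move_arm(
  moves=[0,0,0,0,0,-0.015,0,0,0,0,0,-0.015,0,0,0,0,0,-0.01,0,0,0,0,0,-0.01,0,0,0,0,0,0,0,0,0,0,0,0,0,0,0,0,0,0,0,0,0,0,0,0],
)

```text
time_s: 31.35
tool_pos: [491.2, 138.4, 210.7]
eef_rot: [0.522, -0.522, 0.477, -0.477]
contact_force: [4.0, -2.2, -4.5]
width: 14.4
```

```bash
python3 -c "
from st import *
st()"
```

```text
t 31.35 pos [491.18 138.42 210.71] yaw -84.92 ydir [ 1.e-04  0.e+00 -1.e+00] F [ 3.97 -2.19 -4.49] M [-0.623 -0.805  0.126] w 14.36 q6 0.085 e6 0.155
```

Request:
move_arm(
  moves=[0,0,0,0,0,-0.015,0,0,0,0,0,-0.015,0,0,0,0,0,-0.01,0,0,0,0,0,-0.01,0,0,0,0,0,0,0,0,0,0,0,0,0,0,0,0,0,0,0,0,0,0,0,0],
)

```text
time_s: 32.15
tool_pos: [491.2, 138.4, 210.7]
eef_rot: [0.51, -0.51, 0.49, -0.49]
contact_force: [3.0, -1.5, -4.6]
width: 13.9
```

```bash
python3 -c "
from st import *
st()
w=ctrl.read_camera('wrist'); sd=ctrl.read_camera('side')
a=cv2.resize(sd[110:190,252:342,::-1],None,fx=5,fy=5,interpolation=cv2.INTER_CUBIC)
b=cv2.resize(w[60:300,220:420,::-1],None,fx=1.667,fy=1.667,interpolation=cv2.INTER_CUBIC)[:400]
cv2.imwrite('pics/o15.png',np.hstack([a,b]))
st()"
```

```text
t 32.15 pos [491.18 138.43 210.71] yaw -87.78 ydir [ 1.e-04  0.e+00 -1.e+00] F [ 3.04 -1.52 -4.61] M [-0.567 -0.869  0.187] w 13.9 q6 0.135 e6 0.158
t 32.25 pos [491.17 138.41 210.73] yaw -87.79 ydir [ 1.e-04 -0.e+00 -1.e+00] F [ 3.02 -1.81 -4.53] M [-0.507 -0.858  0.143] w 14.35 q6 0.136 e6 0.159
```

View pics/o15.png

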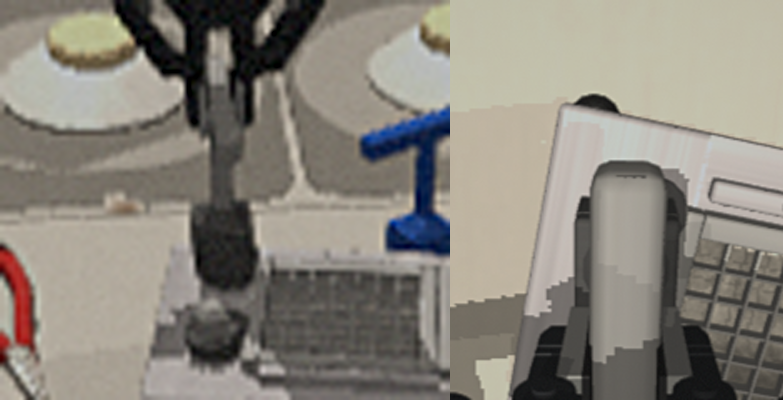

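Request:
move_arm(
  moves=[0,0,0,0,0,-0.015,0,0,0,0,0,-0.015,0,0,0,0,0,-0.01,0,0,0,0,0,-0.01,0,0,0,0,0,0,0,0,0,0,0,0,0,0,0,0,0,0,0,0,0,0,0,0],
)

```text
time_s: 33.05
tool_pos: [491.2, 138.4, 210.7]
eef_rot: [-0.497, 0.497, -0.503, 0.503]
contact_force: [3.9, -1.6, -3.3]
width: 14.4
```

```bash
python3 -c "
from st import *
st()"
```

```text
t 33.05 pos [491.17 138.4  210.72] yaw -90.65 ydir [ 1.e-04 -0.e+00 -1.e+00] F [ 3.89 -1.57 -3.35] M [-0.491 -0.962  0.163] w 14.42 q6 0.185 e6 0.177
```

Request:
move_arm(
  moves=[0,0,0,0,0,-0.01,0,0,0,0,0,-0.01,0,0,0,0,0,-0.01,0,0,0,0,0,-0.01,0,0,0,0,0,0,0,0,0,0,0,0,0,0,0,0,0,0,0,0,0,0,0,0],
)

```text
time_s: 33.85
tool_pos: [491.2, 138.4, 210.7]
eef_rot: [-0.487, 0.487, -0.513, 0.513]
contact_force: [3.6, -1.0, -5.0]
width: 13.9
```

```bash
python3 -c "
from st import *
st()"
```

```text
t 33.85 pos [491.18 138.43 210.72] yaw -92.94 ydir [ 1.e-04  1.e-04 -1.e+00] F [ 3.64 -0.97 -5.04] M [-0.506 -0.99   0.301] w 13.9 q6 0.226 e6 0.28
```

Request:
move_arm(
  moves=[0,0,0,0,0,-0.01,0,0,0,0,0,-0.01,0,0,0,0,0,-0.01,0,0,0,0,0,-0.01,0,0,0,0,0,-0.01,0,0,0,0,0,0,0,0,0,0,0,0,0,0,0,0,0,0],
)

```text
time_s: 34.65
tool_pos: [491.2, 138.4, 210.7]
eef_rot: [-0.474, 0.474, -0.525, 0.525]
contact_force: [4.7, -2.3, -3.8]
width: 14.0
```

```bash
python3 -c "
from st import *
st()"
```

```text
t 34.65 pos [491.17 138.4  210.7 ] yaw -95.81 ydir [ 0.  0. -1.] F [ 4.67 -2.34 -3.84] M [-0.454 -1.13   0.383] w 14.02 q6 0.275 e6 0.402
```

Request:
move_arm(
  moves=[0,0,0,0,0,0.02,0,0,0,0,0,0.03,0,0,0,0,0,0.03,0,0,0,0,0,0.03,0,0,0,0,0,0.03,0,0,0,0,0,0.03,0,0,0,0,0,0.03,0,0,0,0,0,0],
)

```text
time_s: 35.45
tool_pos: [490.8, 138.5, 210.5]
eef_rot: [-0.524, 0.525, -0.475, 0.474]
contact_force: [0.3, -0.7, -2.3]
width: 13.7
```

```bash
python3 -c "
from st import *
st()"
```

```text
t 35.45 pos [490.8  138.54 210.51] yaw -84.26 ydir [-9.e-04  2.e-04 -1.e+00] F [ 0.3  -0.69 -2.32] M [-0.231 -0.12   0.011] w 13.68 q6 0.074 e6 -0.559
```

Request:
move_arm(
  moves=[0,0,0.003,0,0,0,0,0,0.005,0,0,0,0,0,0.006,0,0,0,0,0,0.006,0,0,0,0,0,0.006,0,0,0,0,0,0.006,0,0,0,0,0,0.006,0,0,0,0,0,0.004,0,0,0],
)

```text
time_s: 36.25
tool_pos: [491.4, 138.5, 253.6]
eef_rot: [0.524, -0.524, 0.475, -0.475]
contact_force: [-1.0, -0.2, -3.0]
width: 14.3
```

Request:
move_arm(
  moves=[-0.0017,-0.0104,0,0,0,0.015,-0.0017,-0.0104,0,0,0,0.015,-0.0017,-0.0104,0,0,0,0.015,-0.0017,-0.0104,0,0,0,0.015,-0.0017,-0.0104,0,0,0,0.015,-0.0017,-0.0104,0,0,0,0.015,-0.0017,-0.0104,0,0,0,0.015,-0.0017,-0.0104,0,0,0,0.015],
)

```text
time_s: 37.05
tool_pos: [477.4, 54.8, 252.8]
eef_rot: [-0.552, 0.552, -0.442, 0.442]
contact_force: [0.2, 0.7, -3.0]
width: 13.9
```

```bash
python3 -c "
from st import *
s,y=st()
w=ctrl.read_camera('wrist'); sd=ctrl.read_camera('side')
cv2.imwrite('pics/w16.png',w[:,:,::-1]); pickle.dump((s,w,sd),open('w16.pkl','wb'))
st()"
```

```text
t 37.05 pos [477.4   54.77 252.81] yaw -77.44 ydir [-1.e-04  0.e+00 -1.e+00] F [ 0.17  0.67 -3.02] M [ 0.007  0.026 -0.039] w 13.89 q6 -0.212 e6 0.772
t 37.15 pos [477.43  54.3  252.8 ] yaw -77.53 ydir [-1.e-04 -4.e-04 -1.e+00] F [-0.29  0.29 -2.38] M [ 0.087 -0.012  0.011] w 14.4 q6 -0.211 e6 -0.691
```

View pics/w16.png

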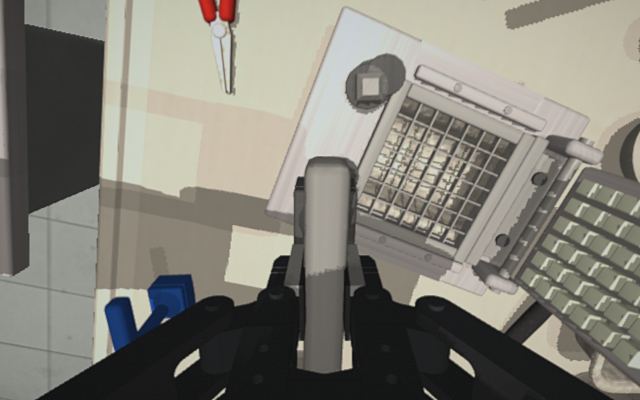

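Run:
```python
from ovh import *
import pickle
s,w,sd=pickle.load(open('w16.pkl','rb'))
T=tiles(s,w,491.1,138.4,343,55,[None,1.0,1.1,1.2,1.3],W=50,H=55,f=5)
cv2.imwrite('pics/oh16.png',np.vstack([np.hstack(T[:3]),np.hstack(T[3:]+[T[0]])]))
c=cv2.resize(w[60:300,330:570,::-1],None,fx=2.4,fy=2.4,interpolation=cv2.INTER_CUBIC)
cv2.imwrite('pics/g16.png',c)
```

```text
(no output)
```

View pics/oh16.png

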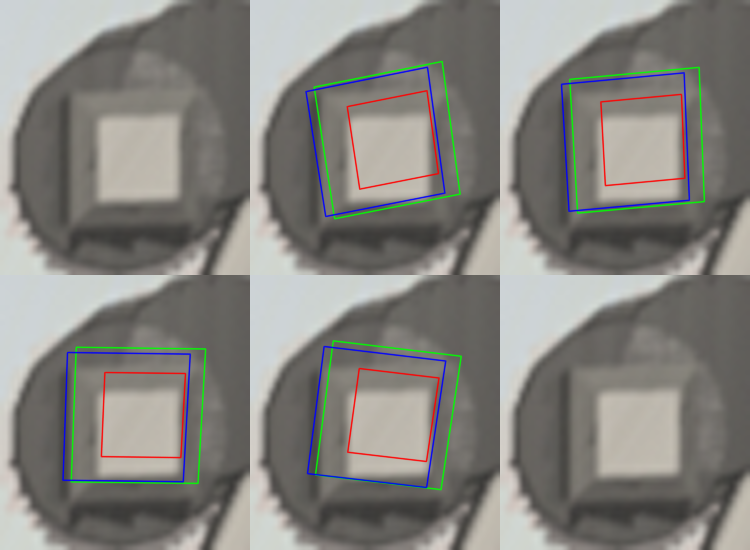

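View pics/g16.png

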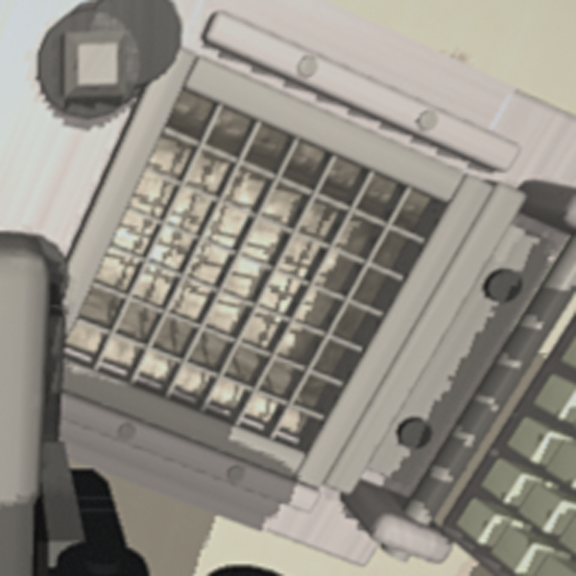

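Request:
move_arm(
  moves=[0,0,-0.003,0,0,0,0,0,-0.005,0,0,0,0,0,-0.005,0,0,0,0,0,-0.005,0,0,0,0,0,-0.004,0,0,0,0,0,-0.003,0,0,0,0,0,-0.003,0,0,0,0,0,-0.002,0,0,0],
)

```text
time_s: 37.95
tool_pos: [477.5, 55.2, 222.4]
eef_rot: [-0.552, 0.552, -0.443, 0.442]
contact_force: [0.1, 0.8, -2.9]
width: 13.9
```

```bash
python3 -c "
from st import *
st()"
```

```text
t 37.95 pos [477.51  55.21 222.42] yaw -77.47 ydir [-1.e-04 -0.e+00 -1.e+00] F [ 0.09  0.78 -2.9 ] M [-0.002  0.045  0.017] w 13.91 q6 -0.21 e6 0.001
```

Request:
move_arm(
  moves=[0,0,-0.0015,0,0,0,0,0,-0.0015,0,0,0,0,0,-0.0015,0,0,0,0,0,-0.002,0,0,0,0,0,-0.002,0,0,0,0,0,-0.002,0,0,0,0,0,-0.0012,0,0,0,0,0,0,0,0,0],
)

```text
time_s: 38.75
tool_pos: [477.4, 55.2, 210.7]
eef_rot: [-0.551, 0.552, -0.443, 0.442]
contact_force: [1.1, 1.1, -3.2]
width: 13.8
```

```bash
python3 -c "
from st import *
st()"
```

```text
t 38.75 pos [477.4   55.21 210.71] yaw -77.47 ydir [-5.e-04 -0.e+00 -1.e+00] F [ 1.07  1.07 -3.2 ] M [ 0.07  -0.023  0.035] w 13.78 q6 -0.21 e6 -0.0
```

Request:
move_arm(
  moves=[0,0,0,0,0,-0.03,0,0,0,0,0,-0.03,0,0,0,0,0,-0.03,0,0,0,0,0,-0.03,0,0,0,0,0,-0.03,0,0,0,0,0,0,0,0,0,0,0,0,0,0,0,0,0,0],
)

```text
time_s: 39.55
tool_pos: [477.6, 55.2, 211.0]
eef_rot: [0.517, -0.517, 0.482, -0.483]
contact_force: [1.2, -1.8, -2.0]
width: 14.4
```

```bash
python3 -c "
from st import *
st()"
```

```text
t 39.55 pos [477.61  55.16 211.05] yaw -86.05 ydir [ 2.e-04 -1.e-04 -1.e+00] F [ 1.2  -1.76 -2.05] M [-0.265 -0.058  0.058] w 14.36 q6 -0.061 e6 0.045
```

Request:
move_arm(
  moves=[0,0,0,0,0,-0.01,0,0,0,0,0,-0.01,0,0,0,0,0,-0.01,0,0,0,0,0,-0.01,0,0,0,0,0,0,0,0,0,0,0,0,0,0,0,0,0,0,0,0,0,0,0,0],
)

```text
time_s: 40.35
tool_pos: [477.6, 55.2, 211.1]
eef_rot: [0.507, -0.507, 0.493, -0.493]
contact_force: [1.1, -1.3, -0.7]
width: 14.1
```

```bash
python3 -c "
from st import *
st()"
```

```text
t 40.35 pos [477.6   55.18 211.05] yaw -88.36 ydir [ 2.e-04 -0.e+00 -1.e+00] F [ 1.1  -1.29 -0.69] M [-0.262 -0.143  0.183] w 14.05 q6 -0.02 e6 0.097
```

Request:
move_arm(
  moves=[0,0,0,0,0,-0.01,0,0,0,0,0,-0.01,0,0,0,0,0,-0.01,0,0,0,0,0,-0.01,0,0,0,0,0,0,0,0,0,0,0,0,0,0,0,0,0,0,0,0,0,0,0,0],
)

```text
time_s: 41.15
tool_pos: [477.6, 55.2, 211.0]
eef_rot: [-0.497, 0.497, -0.503, 0.503]
contact_force: [0.6, -0.7, -2.0]
width: 14.3
```

```bash
python3 -c "
from st import *
st()"
```

```text
t 41.15 pos [477.6   55.2  211.04] yaw -90.65 ydir [ 1.e-04 -0.e+00 -1.e+00] F [ 0.6  -0.71 -1.96] M [-0.276 -0.216  0.201] w 14.3 q6 0.02 e6 0.183
```

Request:
move_arm(
  moves=[0,0,0,0,0,-0.015,0,0,0,0,0,-0.015,0,0,0,0,0,-0.01,0,0,0,0,0,-0.01,0,0,0,0,0,0,0,0,0,0,0,0,0,0,0,0,0,0,0,0,0,0,0,0],
)

```text
time_s: 41.95
tool_pos: [477.6, 55.2, 211.0]
eef_rot: [-0.484, 0.484, -0.515, 0.515]
contact_force: [1.6, -0.1, -0.4]
width: 14.2
```

```bash
python3 -c "
from st import *
st()"
```

```text
t 41.95 pos [477.58  55.2  211.03] yaw -93.51 ydir [ 1.e-04  0.e+00 -1.e+00] F [ 1.6  -0.14 -0.4 ] M [-0.272 -0.366  0.363] w 14.19 q6 0.07 e6 0.315
```

Request:
move_arm(
  moves=[0,0,0,0,0,-0.01,0,0,0,0,0,-0.01,0,0,0,0,0,-0.01,0,0,0,0,0,-0.005,0,0,0,0,0,0,0,0,0,0,0,0,0,0,0,0,0,0,0,0,0,0,0,0],
)

```text
time_s: 42.75
tool_pos: [477.6, 55.2, 211.0]
eef_rot: [-0.475, 0.475, -0.523, 0.523]
contact_force: [1.6, -0.4, -0.9]
width: 13.7
```

```bash
python3 -c "
from st import *
st()"
```

```text
t 42.75 pos [477.56  55.21 211.  ] yaw -95.52 ydir [ 0. -0. -1.] F [ 1.57 -0.36 -0.87] M [-0.214 -0.406  0.401] w 13.68 q6 0.105 e6 0.402
```

Request:
move_arm(
  moves=[0,0,0,0,0,0.01,0,0,0,0,0,0.01,0,0,0,0,0,0.01,0,0,0,0,0,0,0,0,0,0,0,0,0,0,0,0,0,0,0,0,0,0,0,0,0,0,0,0,0,0],
)

```text
time_s: 43.55
tool_pos: [477.5, 55.2, 211.0]
eef_rot: [0.483, -0.483, 0.516, -0.516]
contact_force: [0.4, -1.0, -0.8]
width: 13.9
```

```bash
python3 -c "
from st import *
st()"
```

```text
t 43.55 pos [477.54  55.21 210.99] yaw -93.81 ydir [-1.e-04 -0.e+00 -1.e+00] F [ 0.39 -1.05 -0.79] M [-0.177 -0.297  0.061] w 13.9 q6 0.075 e6 0.095
```

Request:
move_arm(
  moves=[0,0,0,0,0,0.01,0,0,0,0,0,0.01,0,0,0,0,0,0.01,0,0,0,0,0,0,0,0,0,0,0,0,0,0,0,0,0,0,0,0,0,0,0,0,0,0,0,0,0,0],
)

```text
time_s: 44.35
tool_pos: [477.5, 55.2, 211.0]
eef_rot: [0.491, -0.491, 0.509, -0.509]
contact_force: [0.4, -0.1, -0.6]
width: 14.0
```

```bash
python3 -c "
from st import *
st()"
```

```text
t 44.35 pos [477.5   55.23 210.95] yaw -92.08 ydir [-1.e-04 -0.e+00 -1.e+00] F [ 0.36 -0.1  -0.63] M [-0.236 -0.139 -0.035] w 13.97 q6 0.045 e6 0.019
```

Request:
move_arm(
  moves=[0,0,0,0,0,-0.01,0,0,0,0,0,-0.01,0,0,0,0,0,-0.01,0,0,0,0,0,0,0,0,0,0,0,0,0,0,0,0,0,0,0,0,0,0,0,0,0,0,0,0,0,0],
)

```text
time_s: 45.15
tool_pos: [477.6, 55.2, 211.0]
eef_rot: [-0.483, 0.483, -0.516, 0.516]
contact_force: [0.7, -1.3, -1.9]
width: 14.1
```

```bash
python3 -c "
from st import *
st()"
```

```text
t 45.15 pos [477.55  55.18 210.97] yaw -93.8 ydir [-0. -0. -1.] F [ 0.72 -1.29 -1.86] M [-0.188 -0.296  0.312] w 14.06 q6 0.075 e6 0.273
```

Request:
move_arm(
  moves=[0,0,0,0,0,-0.01,0,0,0,0,0,-0.01,0,0,0,0,0,-0.01,0,0,0,0,0,0,0,0,0,0,0,0,0,0,0,0,0,0,0,0,0,0,0,0,0,0,0,0,0,0],
)

```text
time_s: 45.95
tool_pos: [477.5, 55.2, 211.0]
eef_rot: [0.475, -0.475, 0.523, -0.523]
contact_force: [1.7, -0.7, -2.8]
width: 14.6
```

```bash
python3 -c "
from st import *
st()"
```

```text
t 45.95 pos [477.55  55.22 210.98] yaw -95.52 ydir [ 0.  0. -1.] F [ 1.66 -0.72 -2.76] M [-0.197 -0.475  0.383] w 14.56 q6 0.105 e6 0.396
```

Request:
move_arm(
  moves=[0,0,0,0,0,0.02,0,0,0,0,0,0.03,0,0,0,0,0,0.03,0,0,0,0,0,0.03,0,0,0,0,0,0.03,0,0,0,0,0,0.03,0,0,0,0,0,0.03,0,0,0,0,0,0],
)

```text
time_s: 46.75
tool_pos: [477.4, 55.3, 210.9]
eef_rot: [-0.526, 0.526, -0.473, 0.473]
contact_force: [-0.4, -1.1, -2.2]
width: 13.9
```

Request:
move_arm(
  moves=[0,0,0.003,0,0,0,0,0,0.005,0,0,0,0,0,0.006,0,0,0,0,0,0.006,0,0,0,0,0,0.006,0,0,0,0,0,0.006,0,0,0,0,0,0.006,0,0,0,0,0,0.004,0,0,0],
)

```text
time_s: 47.55
tool_pos: [477.8, 55.2, 253.8]
eef_rot: [0.525, -0.525, 0.473, -0.474]
contact_force: [-0.3, -0.2, -2.4]
width: 14.0
```

Request:
move_arm(
  moves=[0.0017,0.0104,0,0,0,0.004,0.0017,0.0104,0,0,0,0.004,0.0017,0.0104,0,0,0,0.004,0.0017,0.0104,0,0,0,0.004,0.0017,0.0104,0,0,0,0.004,0.0017,0.0104,0,0,0,0.004,0.0017,0.0104,0,0,0,0.004,0.0017,0.0104,0,0,0,0.004],
)

```text
time_s: 48.35
tool_pos: [491.3, 139.4, 252.9]
eef_rot: [-0.533, 0.533, -0.465, 0.465]
contact_force: [0.2, 0.1, -1.9]
width: 14.2
```

```bash
python3 -c "
from st import *
st()
w=ctrl.read_camera('wrist'); sd=ctrl.read_camera('side')
s=ctrl.sense()
pickle.dump((s,w,sd),open('w17.pkl','wb'))
a=cv2.resize(sd[110:190,252:342,::-1],None,fx=5,fy=5,interpolation=cv2.INTER_CUBIC)
b=cv2.resize(w[:,:,::-1],None,fx=0.55,fy=0.55,interpolation=cv2.INTER_AREA)
o=np.zeros((400,450+b.shape[1],3),np.uint8); o[:,:450]=a; o[:b.shape[0],450:]=b
cv2.imwrite('pics/o17.png',o)
st()"
```

```text
t 48.35 pos [491.25 139.35 252.91] yaw -82.2 ydir [-1.e-04 -1.e-04 -1.e+00] F [ 0.24  0.09 -1.88] M [ 0.014 -0.024  0.056] w 14.21 q6 0.04 e6 -0.323
t 48.45 pos [491.21 139.75 252.92] yaw -82.15 ydir [-2.e-04  4.e-04 -1.e+00] F [-0.3  -0.36 -3.1 ] M [0.013 0.062 0.002] w 14.0 q6 0.039 e6 0.299
```

View pics/o17.png

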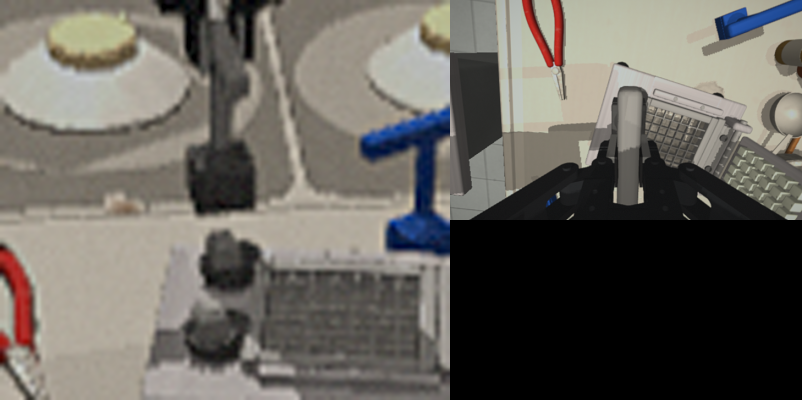

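Request:
move_arm(
  moves=[0,0,-0.003,0,0,0,0,0,-0.005,0,0,0,0,0,-0.005,0,0,0,0,0,-0.005,0,0,0,0,0,-0.004,0,0,0,0,0,-0.003,0,0,0,0,0,-0.003,0,0,0,0,0,-0.002,0,0,0],
)

```text
time_s: 49.25
tool_pos: [491.1, 138.4, 222.7]
eef_rot: [-0.533, 0.533, -0.465, 0.465]
contact_force: [0.2, -1.1, -2.6]
width: 14.5
```

```bash
python3 -c "
from st import *
st()"
```

```text
t 49.25 pos [491.11 138.37 222.74] yaw -82.23 ydir [-1.e-04 -0.e+00 -1.e+00] F [ 0.19 -1.11 -2.63] M [-0.034  0.004 -0.022] w 14.55 q6 0.039 e6 0.0
```

Request:
move_arm(
  moves=[0,0,-0.0015,0,0,0,0,0,-0.0015,0,0,0,0,0,-0.0015,0,0,0,0,0,-0.002,0,0,0,0,0,-0.002,0,0,0,0,0,-0.002,0,0,0,0,0,-0.0012,0,0,0,0,0,0,0,0,0],
)

```text
time_s: 50.05
tool_pos: [491.0, 138.4, 211.0]
eef_rot: [-0.533, 0.533, -0.465, 0.465]
contact_force: [-0.7, 0.2, -2.6]
width: 14.0
```

```bash
python3 -c "
from st import *
st()"
```

```text
t 50.05 pos [491.   138.37 210.98] yaw -82.23 ydir [-5.e-04 -1.e-04 -1.e+00] F [-0.68  0.19 -2.58] M [-0.035 -0.043  0.027] w 14.04 q6 0.039 e6 0.001
```

Request:
move_arm(
  moves=[0,0,0,0,0,-0.03,0,0,0,0,0,-0.03,0,0,0,0,0,-0.03,0,0,0,0,0,-0.02,0,0,0,0,0,-0.02,0,0,0,0,0,0,0,0,0,0,0,0,0,0,0,0,0,0],
)

```text
time_s: 50.85
tool_pos: [491.3, 138.3, 211.5]
eef_rot: [0.502, -0.501, 0.498, -0.499]
contact_force: [2.1, -0.8, -2.1]
width: 14.3
```

```bash
python3 -c "
from st import *
st()"
```

```text
t 50.85 pos [491.33 138.34 211.46] yaw -89.67 ydir [ 5.e-04 -1.e-04 -1.e+00] F [ 2.05 -0.83 -2.11] M [-0.366 -0.466  0.019] w 14.32 q6 0.168 e6 0.032
```

Request:
move_arm(
  moves=[0,0,0,0,0,-0.015,0,0,0,0,0,-0.015,0,0,0,0,0,-0.01,0,0,0,0,0,-0.01,0,0,0,0,0,0,0,0,0,0,0,0,0,0,0,0,0,0,0,0,0,0,0,0],
)

```text
time_s: 51.65
tool_pos: [491.3, 138.4, 211.4]
eef_rot: [-0.489, 0.489, -0.511, 0.511]
contact_force: [4.1, -2.6, -2.7]
width: 13.9
```

```bash
python3 -c "
from st import *
st()"
```

```text
t 51.65 pos [491.26 138.4  211.38] yaw -92.54 ydir [ 3.e-04  0.e+00 -1.e+00] F [ 4.14 -2.6  -2.7 ] M [-0.448 -0.798  0.155] w 13.92 q6 0.218 e6 0.159
```

Request:
move_arm(
  moves=[0,0,0,0,0,-0.01,0,0,0,0,0,-0.01,0,0,0,0,0,-0.01,0,0,0,0,0,-0.01,0,0,0,0,0,0,0,0,0,0,0,0,0,0,0,0,0,0,0,0,0,0,0,0],
)

```text
time_s: 52.45
tool_pos: [491.2, 138.4, 211.4]
eef_rot: [-0.479, 0.478, -0.521, 0.521]
contact_force: [4.1, -1.6, -1.3]
width: 14.2
```

```bash
python3 -c "
from st import *
st()"
```

```text
t 52.45 pos [491.23 138.4  211.36] yaw -94.83 ydir [ 2.e-04 -0.e+00 -1.e+00] F [ 4.09 -1.55 -1.33] M [-0.529 -0.94   0.316] w 14.16 q6 0.258 e6 0.325
```

Request:
move_arm(
  moves=[0,0,0,0,0,-0.01,0,0,0,0,0,-0.01,0,0,0,0,0,0,0,0,0,0,0,0,0,0,0,0,0,0,0,0,0,0,0,0,0,0,0,0,0,0,0,0,0,0,0,0],
)

```text
time_s: 53.25
tool_pos: [491.2, 138.4, 211.3]
eef_rot: [-0.473, 0.473, -0.525, 0.525]
contact_force: [3.7, -1.7, -0.8]
width: 13.9
```

```bash
python3 -c "
from st import *
st()"
```

```text
t 53.25 pos [491.2  138.41 211.35] yaw -95.98 ydir [ 1.e-04  0.e+00 -1.e+00] F [ 3.68 -1.67 -0.8 ] M [-0.481 -1.048  0.438] w 13.95 q6 0.279 e6 0.415
```

Request:
move_arm(
  moves=[0,0,0,0,0,0.02,0,0,0,0,0,0.03,0,0,0,0,0,0.03,0,0,0,0,0,0.03,0,0,0,0,0,0.03,0,0,0,0,0,0.03,0,0,0,0,0,0.04,0,0,0,0,0,0],
)

```text
time_s: 54.05
tool_pos: [490.6, 138.5, 210.8]
eef_rot: [-0.526, 0.526, -0.473, 0.472]
contact_force: [1.0, -1.2, -2.5]
width: 14.2
```

```bash
python3 -c "
from st import *
st()"
```

```text
t 54.05 pos [490.61 138.53 210.84] yaw -83.85 ydir [-1.4e-03  2.0e-04 -1.0e+00] F [ 0.99 -1.16 -2.54] M [-0.233 -0.313  0.017] w 14.24 q6 0.067 e6 -0.724
```

Request:
move_arm(
  moves=[0,0,0.003,0,0,0,0,0,0.005,0,0,0,0,0,0.006,0,0,0,0,0,0.006,0,0,0,0,0,0.006,0,0,0,0,0,0.006,0,0,0,0,0,0.006,0,0,0,0,0,0.004,0,0,0],
)

```text
time_s: 54.85
tool_pos: [491.3, 138.5, 254.1]
eef_rot: [0.526, -0.526, 0.473, -0.473]
contact_force: [0.2, 0.1, -2.7]
width: 14.3
```

```bash
python3 -c "
from st import *
st()
sd=ctrl.read_camera('side')
cv2.imwrite('pics/s18.png',cv2.resize(sd[110:200,252:352,::-1],None,fx=6,fy=6,interpolation=cv2.INTER_CUBIC))
"
```

```text
t 54.85 pos [491.32 138.48 254.12] yaw -83.95 ydir [ 6.e-04  2.e-04 -1.e+00] F [ 0.23  0.09 -2.74] M [ 0.05   0.012 -0.003] w 14.27 q6 0.069 e6 0.001
```

View pics/s18.png

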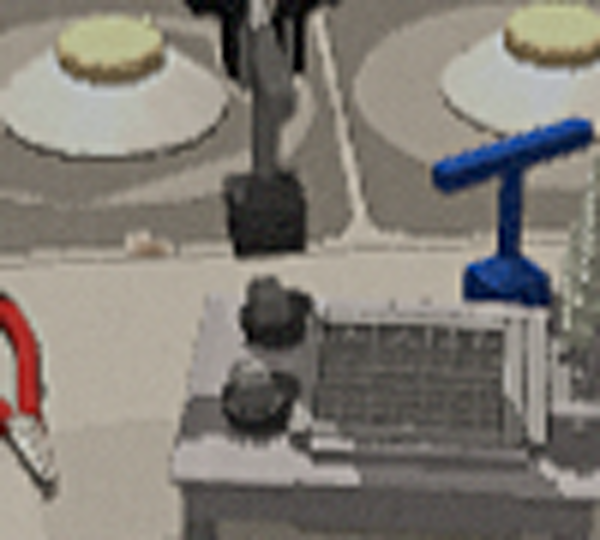

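Request:
move_arm(
  moves=[0.0074,-0.0211,0,0,0,0,0.0074,-0.0211,0,0,0,0,0.0074,-0.0211,0,0,0,0,0.0074,-0.0211,0,0,0,0,0.0074,-0.0211,0,0,0,0,0.0074,-0.0211,0,0,0,0,0.0074,-0.0211,0,0,0,0,0.0074,-0.0211,0,0,0,0],
)

```text
time_s: 55.7
tool_pos: [550.5, -31.3, 253.1]
eef_rot: [-0.526, 0.526, -0.473, 0.473]
contact_force: [0.1, 1.2, -3.8]
width: 14.4
```

Request:
move_arm(
  moves=[0.0074,-0.0211,0,0,0,0,0.0074,-0.0211,0,0,0,0,0.0074,-0.0211,0,0,0,0,0.0074,-0.0211,0,0,0,0,0.0074,-0.0211,0,0,0,0,0.0074,-0.0211,0,0,0,0,0.0074,-0.0211,0,0,0,0,0.0074,-0.0211,0,0,0,0],
)

```text
time_s: 56.5
tool_pos: [609.7, -200.1, 252.9]
eef_rot: [-0.526, 0.526, -0.473, 0.473]
contact_force: [0.4, 0.4, -2.5]
width: 14.2
```

Run:
```python
from st import *
s,yaw=st()
w=ctrl.read_camera('wrist'); sd=ctrl.read_camera('side')
pickle.dump((s,w,sd),open('w19.pkl','wb'))
t=s['tool_pos']; y=np.radians(yaw)
a=overlay(sd,'side',t[0],t[1],t[2]-115,y,(315,150,70,100),4)
b=cv2.resize(w[:,:,::-1],None,fx=0.75,fy=0.75,interpolation=cv2.INTER_AREA)
o=np.zeros((400,280+b.shape[1],3),np.uint8); o[:,:280]=a; o[:b.shape[0],280:]=b
cv2.imwrite('pics/o19.png',o)
st()
```

```text
t 56.5 pos [ 609.66 -200.07  252.88] yaw -83.95 ydir [-6.e-04  3.e-04 -1.e+00] F [ 0.41  0.36 -2.45] M [ 0.062 -0.068  0.054] w 14.17 q6 -0.503 e6 0.535
t 56.6 pos [ 609.62 -201.8   252.6 ] yaw -84.09 ydir [-7.e-04 -7.e-04 -1.e+00] F [-0.17  0.24 -3.04] M [ 0.047 -0.008 -0.041] w 14.05 q6 -0.502 e6 -0.427
```

View pics/o19.png

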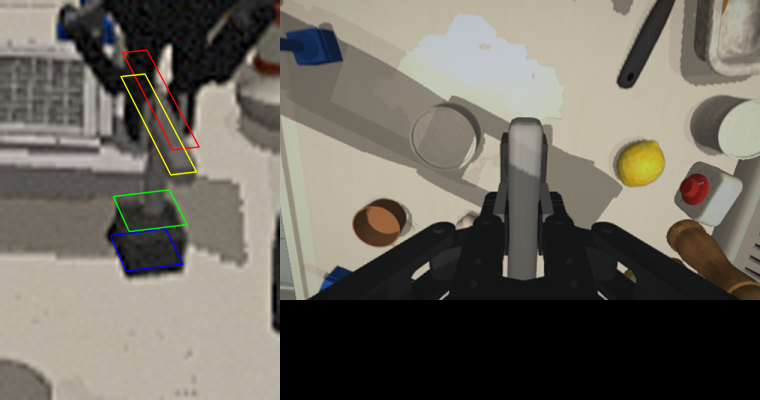

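Request:
move_arm(
  moves=[0,0,-0.015,0,0,0,0,0,-0.02,0,0,0,0,0,-0.022,0,0,0,0,0,-0.022,0,0,0,0,0,-0.02,0,0,0,0,0,-0.016,0,0,0,0,0,-0.01,0,0,0,0,0,-0.005,0,0,0],
)

```text
time_s: 57.4
tool_pos: [608.9, -198.5, 121.8]
eef_rot: [-0.526, 0.526, -0.473, 0.472]
contact_force: [-0.1, 0.1, -2.9]
width: 14.0
```

Request:
move_arm(
  moves=[0,0,-0.0015,0,0,0,0,0,-0.0015,0,0,0,0,0,-0.001,0,0,0,0,0,-0.001,0,0,0,0,0,0,0,0,0,0,0,0,0,0,0,0,0,0,0,0,0,0,0,0,0,0,0],
)

```text
time_s: 58.2
tool_pos: [609.6, -199.2, 118.4]
eef_rot: [0.526, -0.526, 0.473, -0.473]
contact_force: [0.5, -0.4, -2.6]
width: 14.0
```

Run:
```python
from st import *
s,yaw=st()
sd=ctrl.read_camera('side')
cv2.imwrite('pics/s20.png',cv2.resize(sd[180:290,290:410,::-1],None,fx=5,fy=5,interpolation=cv2.INTER_CUBIC))
```

```text
t 58.2 pos [ 609.58 -199.22  118.37] yaw -83.95 ydir [ 1.e-04 -0.e+00 -1.e+00] F [ 0.46 -0.43 -2.63] M [ 0.035 -0.    -0.013] w 13.95 q6 -0.501 e6 0.0
```

View pics/s20.png

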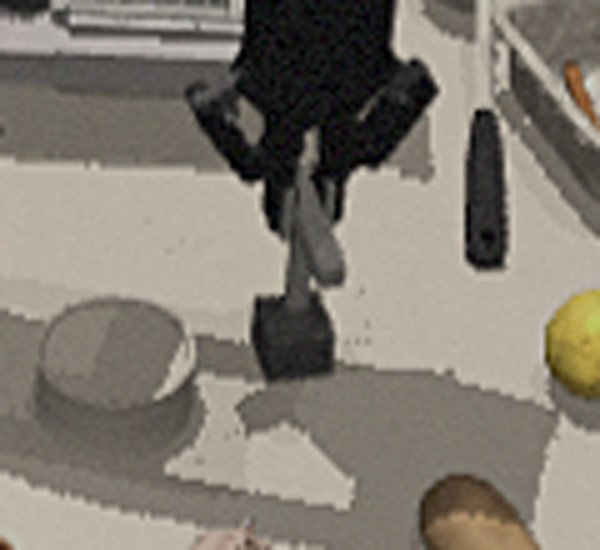

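Request:
move_arm(
  moves=[0,0,-0.0005,0,0,0,0,0,-0.0005,0,0,0,0,0,-0.0005,0,0,0,0,0,-0.0005,0,0,0,0,0,0,0,0,0,0,0,0,0,0,0,0,0,0,0,0,0,0,0,0,0,0,0],
)

```text
time_s: 59.05
tool_pos: [609.7, -199.2, 116.5]
eef_rot: [0.526, -0.526, 0.473, -0.473]
contact_force: [-1.6, 0.1, 1.9]
width: 14.0
```

```bash
python3 -c "
from st import *
st()"
```

```text
t 59.05 pos [ 609.65 -199.23  116.55] yaw -83.95 ydir [ 3.e-04 -1.e-04 -1.e+00] F [-1.58  0.06  1.89] M [ 0.105  0.243 -0.012] w 13.98 q6 -0.501 e6 -0.016
```

Request:
move_arm(
  moves=[0,0,0,0,0,0,0,0,0,0,0,0,0,0,0,0,0,0,0,0,0,0,0,0,0,0,0,0,0,0,0,0,0,0,0,0,0,0,0,0,0,0,0,0,0,0,0,0],
  grip=0,
)

```text
time_s: 59.85
tool_pos: [609.5, -199.2, 116.3]
eef_rot: [-0.526, 0.526, -0.473, 0.473]
contact_force: [-1.7, 0.2, 0.1]
width: 42.7
```

Run:
```python
from st import *
s,yaw=st()
w=ctrl.read_camera('wrist'); sd=ctrl.read_camera('side')
a=cv2.resize(sd[180:290,290:410,::-1],None,fx=3.5,fy=3.5,interpolation=cv2.INTER_CUBIC)
b=cv2.resize(w[:,:,::-1],None,fx=0.58,fy=0.58,interpolation=cv2.INTER_AREA)
o=np.zeros((385,420+b.shape[1],3),np.uint8); o[:,:420]=a; o[:b.shape[0],420:]=b
cv2.imwrite('pics/o21.png',o)
```

```text
t 59.85 pos [ 609.53 -199.21  116.28] yaw -83.95 ydir [-0. -0. -1.] F [-1.66  0.23  0.06] M [ 0.011 -0.038 -0.008] w 42.67 q6 -0.501 e6 -0.0
```

View pics/o21.png

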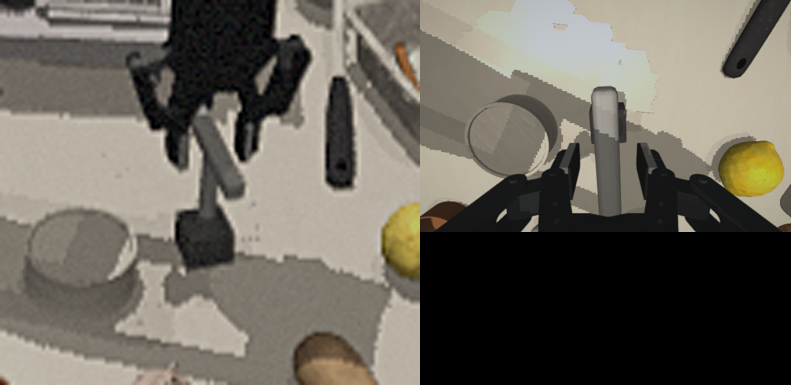

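Request:
move_arm(
  moves=[0,0,0.008,0,0,0,0,0,0.015,0,0,0,0,0,0.02,0,0,0,0,0,0.025,0,0,0,0,0,0.025,0,0,0,0,0,0.025,0,0,0,0,0,0.02,0,0,0,0,0,0.01,0,0,0],
)

```text
time_s: 60.75
tool_pos: [610.6, -199.6, 268.8]
eef_rot: [0.526, -0.525, 0.471, -0.475]
contact_force: [0.1, 0.4, 0.3]
width: 42.4
```

Run:
```python
from st import *
s,yaw=st()
w=ctrl.read_camera('wrist'); sd=ctrl.read_camera('side')
a=cv2.resize(sd[120:330,230:430,::-1],None,fx=1.9,fy=1.9,interpolation=cv2.INTER_CUBIC)
b=cv2.resize(w[:,:,::-1],None,fx=0.65,fy=0.65,interpolation=cv2.INTER_AREA)
o=np.zeros((400,380+b.shape[1],3),np.uint8); o[:a.shape[0],:380]=a[:400]; o[:b.shape[0],380:]=b
cv2.imwrite('pics/o22.png',o)
st()
```

```text
t 60.75 pos [ 610.64 -199.64  268.77] yaw -83.95 ydir [ 0.005 -0.002 -1.   ] F [0.09 0.38 0.34] M [-0.022 -0.034  0.041] w 42.39 q6 -0.501 e6 -0.0
t 60.85 pos [ 610.56 -199.61  267.44] yaw -83.95 ydir [ 0.0043 -0.0018 -1.    ] F [ 0.06  0.53 -0.31] M [ 0.012 -0.014  0.042] w 42.88 q6 -0.501 e6 0.0
```

View pics/o22.png

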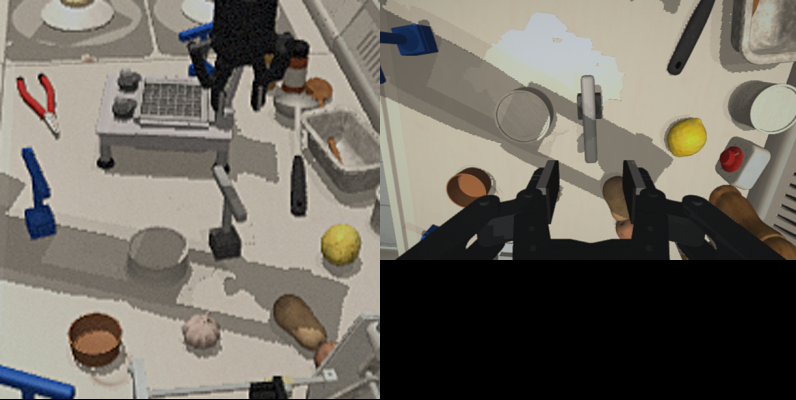

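```bash
python3 -c "
from workcell import ctrl
print(ctrl.hand_in()); print(ctrl.sense()['time_s'])"
```

```text
the job is handed in; nothing more can be done
None
the job is handed in; nothing more can be done
```

Both cam screws were turned clockwise with the grey T-key until they bit, and the key stands upright and released on the worktop at about (610, -199). I handed in at about 61 s, inside the 72 s limit.

- **Right screw:** I tightened it first and stopped at about 0.35 N m, against about 0.09 N m of free friction. After the left was tightened it felt nearly unloaded, so I re-tightened it to about 0.40 N m.
- **Left screw:** It bit and I stopped at about 0.40 N m. When I came back after redoing the right, it had kept its load, and I finished it at about 0.41 N m.
- **Turn angles:** Measured in the wrist pictures at the first release, they were about 1.1 rad (right) and 1.2 rad (left). That is 0.05 to 0.06 rad less than I had worked out from the key's turn.
- **Last pictures:** The grid lies flush along the back stop. The tin, ramekin, garlic and potato look unmoved. The gripper was clear of everything and its force reading was near zero.

**Unsure:** A back-off and re-tighten test on the right screw suggested it may spring back a few hundredths of a radian when the key is released. The grip that remains could therefore be somewhat lower than the peak torques above. I did not re-feel the right screw after the last left tightening.

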